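Send a batch of pocket registers to the tag reader

TASK

Lift the film tin left in the carriage's tray out onto the round cork pad, and lay every pocket register that is on the bench flat in the tray, none on top of another, while the carriage is still locked. Then pull up the spring collar and turn it counter-clockwise so that it stays up, slide the carriage towards the antenna panel until it clicks home, and turn the collar back so that its pin drops and locks the carriage there. Leave the other things on the bench alone.

Things in the scene. Friction and masses are not known exactly. Their poses are not given: they have to be found in the camera images.
- station: Tag-reading station: fixed grey base plate 390 x 440 x 16 mm, turned by up to 6 degrees. Origin on the bench under the middle of the carriage's track; x points away from the robot, y along the track towards the end with the antenna panel (white, 120 mm high, at x = +176 to +198 mm, y = -35 to +165 mm), z up. Nothing overhangs the carriage.
- carriage (a joint): Slide of the carriage along station +y, m: 0 parked, 0.130 hard stop. Friction about 2 N; from about 0.112 a spring-loaded ball resists with about 6 N, then snaps past: home is 0.128 to 0.130. With the collar's pin down in a notch it has 3 mm of play. Notches at 0 and at 0.130.
- tray (a point): Centre of the carriage's tray floor (moves with the carriage), 32 mm above the bench; axes as station. Open white tray, inside 202 mm (x) by 222 mm (y), walls 4 mm thick that stand 22 mm above its floor.
- handle (a point): Centre of the top of the carriage's black handle: an upright square post 18 x 18 mm, 52 mm tall, its top 84 mm above the bench, on a tab at the tray's -y end (34 mm clear of the tray's wall). Take it from above; its sides are parallel to the station's axes.
- collar_grip (a point): Middle of the spring collar, on its axis: an upright knurled steel cylinder 36 mm in diameter, 42 mm long, on the robot's side of the station. 83 mm above the bench when down (its top 104 mm); rises with the collar. 4 mm under its lower end are two fixed dark cam blocks, 54 x 56 mm together, tops 58 mm above the bench. The tray's wall is 27 mm from its surface.
- collar_lift (a joint): How far the collar is pulled up, m: 0 down (pin in the notch), 0.0095 parked on the cam blocks, 0.014 upper stop. A spring pulls it down: 6 N at 0, 9.5 N at the top. If it is let go down while the carriage is between its notches the pin rests on the carriage's flange at about 0.007.
- collar_turn (a joint): Turn of the collar, rad, counter-clockwise from above positive: 0 its side lug (and the black line on its top) points to station -x, over the slot; 1.3 the stop. The lug is held in the slot, within 0.1 rad, until pulled up 10 mm or more; turned past 0.5 and let go, it stays up with the lug on the cam block. Turned back to 0 it drops.
- register1: Pocket register, a small tan bound book, 92 x 54 x 26 mm (x, y, z), lying flat on the bench, 0.08 to 0.17 kg; origin at the middle of the book (13 mm above what it lies on). May be absent (None).
- register2: Pocket register, a small tan bound book, 92 x 54 x 26 mm (x, y, z), lying flat on the bench, 0.08 to 0.17 kg; origin at the middle of the book (13 mm above what it lies on). May be absent (None).
- register3: Pocket register, a small tan bound book, 92 x 54 x 26 mm (x, y, z), lying flat on the bench, 0.08 to 0.17 kg; origin at the middle of the book (13 mm above what it lies on). May be absent (None).
- register4: Pocket register, a small tan bound book, 92 x 54 x 26 mm (x, y, z), lying flat on the bench, 0.08 to 0.17 kg; origin at the middle of the book (13 mm above what it lies on). May be absent (None).
- tin: Round aluminium film tin, 60 mm in diameter, 34 mm high, upright in the tray at the start; origin at the centre of its underside.
- pad: Round cork pad lying fixed on the bench, 100 mm in diameter, 4 mm thick; origin at the centre of its underside.
- label_roll: Bystander among the registers: paper label roll standing on end, 54 mm in diameter, 34 mm high; origin at the centre of its underside.
- pen_cup: Bystander: black pen cup, 74 mm in diameter, 95 mm high; origin under its centre.
- magnifier: Bystander: glass dome magnifier, 74 mm in diameter, 36 mm high; origin under its centre.
- stamp: Bystander: wooden hand stamp standing upright, 44 mm in diameter, 72 mm high; origin under its centre.
- dust_brush: Bystander: dusting brush, 200 mm long, lying flat at the far side of the bench; origin under its middle.
- stapler: Bystander: stapler, 140 x 34 x 49 mm; origin under its centre.
- bone_box: Bystander: small cardboard box, 100 x 70 x 45 mm; origin under its centre.
There are look-alikes about, which are no part of the job. What is shaped like the register3 but green is not meant.

How it is judged:
By the outcome, as a careful person would: the job done as asked, in the order asked, and still so for the second after the job is handed in, with the robot touching nothing.
Of register1, register2, register3, register4 only 2 to 4 are there at a start; the rules pass over those that are not, and their reading is None.
At some moment in a run one of register1, register2, register3, register4, tin may be knocked a few centimetres aside while the robot is not near it.
Once in a run the grip may slacken for a moment while it holds something.
It also fails if it takes over 210 s, if anything falls off the work surface, if the arm or the gripper's body presses on something with over 40 N, if the wrist force passes 120 N, or if a joint passes its speed limit or range.

ROBOT

A 6-joint arm with a two-finger parallel gripper is mounted at the origin on the work surface. World frame = base frame: x ahead of the robot, y to its left, z up, the work surface at z = 0. Lengths are in mm, angles in rad, forces in N, time in s.
With the tool pointing down it reaches from about 300 to 775 mm from the base axis. Payload 14.6 kg.
Tool frame: the origin (TCP) lies between the finger pads; the fingertips stand env.finger_overhang ahead of it and the grasp point (between the pads) lies 8 mm behind it (env.finger_overhang is the distance from the TCP to the fingertips, in mm); z points along the fingers, y is the direction in which the jaws open and shut (so a half turn about z gives the same grasp; the last joint's range is limited). The gripper opens to 94 mm and grips with 3 to 60 N. Pads are 16 mm wide; open, the fingers measure 119 mm over their backs; the gripper's body (75 mm by 177 mm) begins 78 mm behind the grasp point.
Start: joints at [1.14, 0.3, 1.521, -0, 1.321, -0.067], TCP at [195.702, 513.994, 216.446] pointing down, gripper open.
Joint ranges: [-3.03, 3.03], [-0.79, 2.21], [0.23, 2.52], [-1.04, 4.18], [0, 3.07], [-2.55, 2.55]. Speed limits (rad/s): [2.22, 2.22, 2.57, 3.14, 3.14, 3.14].

INTERFACE

Orientations are given as a unit quaternion [w, x, y, z].
In Python, from station import env gives the robot as it stands.
- The arm moves only by the tool jog_arm, never from a script. Its argument "plan" is a list of rows, each a list of 2 entries, a list of its own where there are three numbers: the shift along the tool's x, y, z each as a share of 0.2 m, from -1 to 1, then the turn, a rotation vector about the tool's x, y, z each as a share of 1.5 rad, from -1 to 1. In form: [[[tx, ty, tz], [wx, wy, wz]], ...]. A call has 1 to 8 rows; each row is the pose to reach, as a shift and turn from the pose measured when the call began, along the tool's axes at that moment; what a row does not reach only later rows make up. A row lasts 1/8 s, in which the tool goes at most 62.5 mm and 10.7 degrees, less where a joint would pass 70% of its speed; a pose out of reach is approached as far as the arm can. A call with a number of a shift or a turn outside -1 to 1 is refused whole. A call with a gripper value outside its range is refused whole. "fingers" is the opening, from 0 (shut) to 1 (fully open), set as the call begins (left out, the last holds). The fingers move at their own pace and stop on an object; the grip force is fixed at half the most. Time passes only in rows, so rows that repeat a pose let the fingers close. It gives the time, the measured TCP pose, the force and the opening at its end, in the units of the state.
- env.read_state(): the state, without advancing time (a new reading comes with each control period).
- env.get_image(name): name is "scene" or "top" or "wrist"; returns (picture, depth): 400x640x3 uint8, red, green, blue; 400x640 float32, mm along the optical axis (not along the pixel's ray), 0 where there is no reading.
- env.camera_model(name): a dict with "fx", "fy", "cx", "cy" (pixels), "origin" and "attitude" of the camera in the world. Camera axes: x right, y down, z forward; pixel columns grow to the right and rows downward; lengths in mm; the calibration is good to about 2 mm. A picture is of the moment at which its call begins: read the wrist's pose just before it. camera_model takes no time and is no camera call; for the wrist camera it gives the pose at the moment of the call.
- env.sign_off(): hands the job in, once; it reports no verdict.
The state is a dict: "t": time; "joints": joint angles; "qd": joint speeds; "tau": joint torques, N m; "position": TCP position; "eef_rot": TCP orientation; "ft_force": force on the tool from outside, world axes, zero at the start; "torque": the same for the moment, N m; "gripper_width": opening from 0.0 (shut) to 1.0 (fully open).
Only numpy, scipy, OpenCV 4.12 (cv2) and the standard library are available. Lean on these libraries where they do the work, as an engineer would, in place of code of your own. Each camera call takes 0.05 s, during which the arm holds its last target. There are 200 camera calls.

## Working session

There is one attempt and no reset: what is moved stays moved. The work goes in short steps, Python scripts to look and compute and a tool call to move; the robot and the scene stay as the last step left them, time stands still between calls to the robot, and variables do not carry over. Pictures are saved under pics/ and viewed, about 12 in all and at most 16, crops included, and the job is handed in when it is done.

Besides the shell and the picture viewer there is one more tool, called after "Emit:" as name(argument=value, ...) on one line, values as JSON. jog_arm: Moves the arm, as the interface text tells. Shift numbers are shares of 0.2 m and turn numbers shares of 1.5 rad, none past 1 either way. Its arguments: {"type":"object","properties":{"plan":{"type":"array"},"fingers":{"type":"number"}},"required":["plan"]}

```bash
ls; mkdir -p pics
cat > h.py <<'E'
import numpy as np, cv2, json
from scipy.spatial.transform import Rotation as R
from station import env
def q2R(q): return R.from_quat([q[1],q[2],q[3],q[0]]).as_matrix()
def att(m):
    a=np.array(m["attitude"],float)
    return a if a.shape==(3,3) else q2R(a)
def snap(name,fn):
    m=env.camera_model(name); p,d=env.get_image(name)
    cv2.imwrite(f'pics/{fn}.png',cv2.cvtColor(p,cv2.COLOR_RGB2BGR)); 
    np.savez(f'pics/{fn}.npz',d=d,p=p,R=att(m),o=np.array(m["origin"]),k=[m["fx"],m["fy"],m["cx"],m["cy"]])
    return p,d,m
def load(fn): return np.load(f'pics/{fn}.npz')
def pt(z,u,v,h=None):
    """pixel-> world using depth, or plane z=h"""
    fx,fy,cx,cy=z['k']; r=z['R']@np.array([(u-cx)/fx,(v-cy)/fy,1.]); o=z['o']
    s=z['d'][int(round(v)),int(round(u))] if h is None else (h-o[2])/r[2]
    return o+s*r
def cloud(z):
    fx,fy,cx,cy=z['k']; d=z['d']; v,u=np.mgrid[:400,:640]
    return np.stack([(u-cx)/fx*d,(v-cy)/fy*d,d],-1)@z['R'].T+z['o']
E
python3 - <<'E'
from h import *
s=env.read_state(); print(s, env.finger_overhang)
for n in ("top","scene"):
    p,d,m=snap(n,n+'0'); print(m)
E
```

```text
pics
{'t': 0.0, 'joints': array([ 1.14042054e+00,  3.00486986e-01,  1.52156845e+00,  2.70297558e-05,
        1.32069077e+00, -6.66256418e-02]), 'qd': array([-1.31492106e-03,  1.21636878e-03,  9.75368598e-05, -6.31311374e-04,
       -3.45379087e-04, -8.47410864e-04]), 'tau': array([ 1.56479786e-03, -5.31807089e+01, -3.52749074e+01,  7.09227752e-02,
        2.42579577e-02, -6.85188456e-05]), 'position': array([195.58797173, 513.7885154 , 215.88294935]), 'eef_rot': array([-1.54549422e-04,  1.80877304e-01,  9.83505500e-01, -5.55840642e-04]), 'ft_force': array([ 0.62014917,  0.58993999, -1.17541714]), 'torque': array([-0.03312249,  0.05562823,  0.00247956]), 'gripper_width': 1.0003480141929197} 11.0
{'fx': 381.62903897186135, 'fy': 381.62903897186135, 'cx': 318.60727989510843, 'cy': 201.7070327153066, 'origin': array([ 360.58910274,  -17.88914901, 1514.18001918]), 'attitude': array([ 0.02053644, -0.69907691,  0.71461811, -0.01380899])}
{'fx': 475.60569425114556, 'fy': 475.60569425114556, 'cx': 316.5610180626805, 'cy': 196.96393845926127, 'origin': array([1556.51925361,  230.73859122,  936.36021709]), 'attitude': array([-0.28736807,  0.56433781,  0.69189191, -0.34673911])}
```

Run:
```python
import cv2
a=cv2.imread('pics/top0.png'); cv2.imwrite('pics/top0v.png',cv2.resize(a[40:360,120:560],None,fx=1.8,fy=1.8,interpolation=cv2.INTER_CUBIC))
```

```text
(no output)
```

View pics/top0v.png

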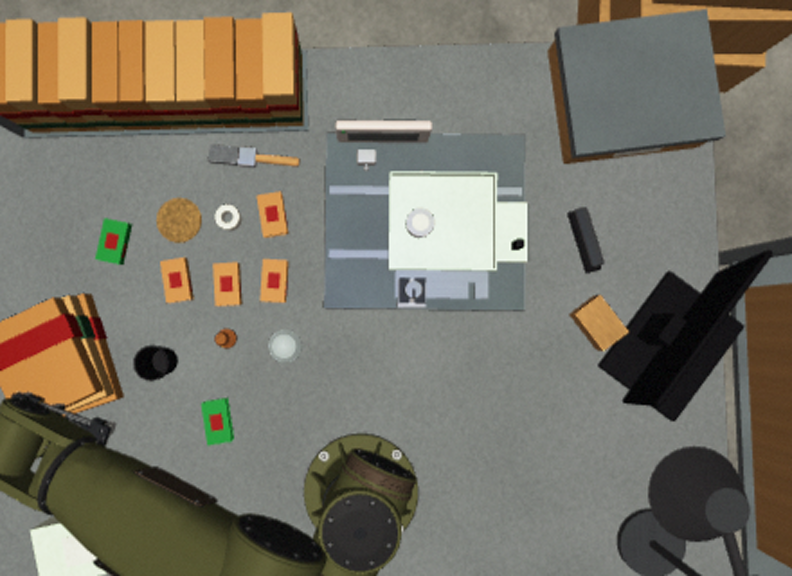

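View pics/scene0.png

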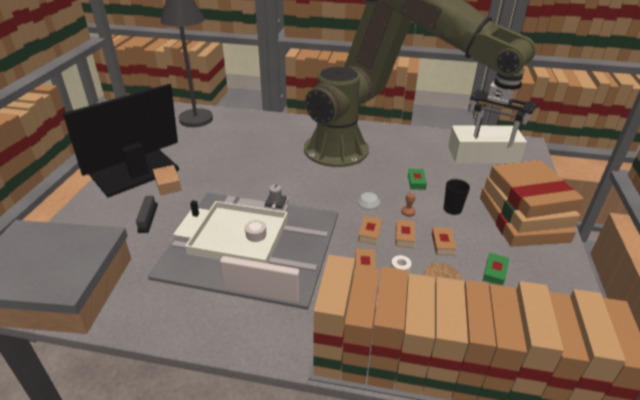

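The four tan books with a red label, in crop pixels at (272,214), (175,280), (227,284) and (273,280), are the registers. The two green ones at (113,241) and (217,421) are look-alikes. The tin is in the tray at (420,222), the pad at (179,219), the collar at (412,290) and the handle at (517,244).

```bash
cat >> h.py <<'E'
def top_objs(fn):
    z=load(fn); C=cloud(z); hsv=cv2.cvtColor(z['p'],cv2.COLOR_RGB2HSV)
    reg=(C[...,0]>250)&(C[...,0]<720)&(C[...,1]>30)&(C[...,1]<520)
    m=(reg&(hsv[...,1]>110)&((hsv[...,0]<25)|(hsv[...,0]>170))&(C[...,2]>15)&(C[...,2]<70)).astype(np.uint8)
    out=[]
    cs,_=cv2.findContours(m,cv2.RETR_EXTERNAL,cv2.CHAIN_APPROX_NONE)
    for c in cs:
        if cv2.contourArea(c)<60: continue
        q=c[:,0,:]; w=np.array([pt(z,u,v,26)[:2] for u,v in q],np.float32)
        out.append((cv2.minAreaRect(w),q.mean(0)))
    return out
E
python3 - <<'E'
from h import *
for o in top_objs('top0'): print(np.round(o[0][0],1),np.round(o[0][1],1),round(o[0][2],1),o[1])
z=load('top0');C=cloud(z)
f=lambda x,y:(120+x/1.8,40+y/1.8)
for n,(x,y) in dict(tin=(420,222),pad=(179,219),collar=(412,290),handle=(517,241),handle2=(517,245)).items():
    u,v=f(x,y); print(n,np.round(pt(z,u,v),1))
g=np.isfinite(C[...,0])
# tray rim: points z 45..62 
m=(C[...,2]>44)&(C[...,2]<60)&(abs(C[...,1]+75)<230)&(abs(C[...,0]-480)<180)
P=C[m];print(len(P),np.round(P.min(0)),np.round(P.max(0)))
# white tray floor+rim mask
m=((C[...,2]>27)&(C[...,2]<70)&(C[...,0]>340)&(C[...,0]<640)&(C[...,1]<130)&(C[...,1]>-250)&(z['p'].min(-1)>190)).astype(np.uint8)
for c in cv2.findContours(m,cv2.RETR_EXTERNAL,cv2.CHAIN_APPROX_NONE)[0]:
    if cv2.contourArea(c)>300:
        print(cv2.contourArea(c),cv2.minAreaRect(c))
# tin: z 60..72 
for lo,hi,n in((60,72,'tin'),(95,112,'collar'),(76,92,'handle')):
    m=(C[...,2]>lo)&(C[...,2]<hi)&(C[...,0]>340)&(C[...,0]<640)&(C[...,1]<130)&(C[...,1]>-250)
    print(n,m.sum(),np.round(np.median(C[m],0),1) if m.any() else 0)
hsv=cv2.cvtColor(z['p'],cv2.COLOR_RGB2HSV)
m=(hsv[...,1]>60)&(np.hypot(C[...,0]-pt(z,*f(179,219))[0],C[...,1]-pt(z,*f(179,219))[1])<65)
print('pad',np.round(C[m].mean(0),1),m.sum())
a=z['p'][130:230,290:430,::-1];cv2.imwrite('pics/st.png',cv2.resize(a,None,fx=5.5,fy=5.5,interpolation=cv2.INTER_CUBIC))
E
```

```text
[457.1 280.7] [91.3 55.6] 2.5 [245.58571429 197.4       ]
[461.5 177.4] [54.9 90.2] 88.7 [271.85714286 195.42857143]
[468.3 390.9] [91.2 57.2] 8.2 [217.3943662 195.1971831]
[607.9 179.4] [91.4 54.7] 7.8 [270.71428571 158.42857143]
tin [ 574.4 -140.3   68.1]
pad [602.1 386.5   9.7]
collar [ 429.  -117.2  104.6]
handle [ 527.8 -340.8   81.1]
handle2 [ 518.8 -339.4   86.3]
320 [ 397. -304.   44.] [656. -72.  60.]
1784.5 ((359.0, 168.5), (41.0, 46.0), 90.0)
tin 237 [ 569.  -136.1   65.2]
collar 75 [ 432.7 -117.9  104. ]
handle 3 [ 431.  -100.7   80.5]
pad [602.2 389.8   4.5] 502
```

View pics/st.png

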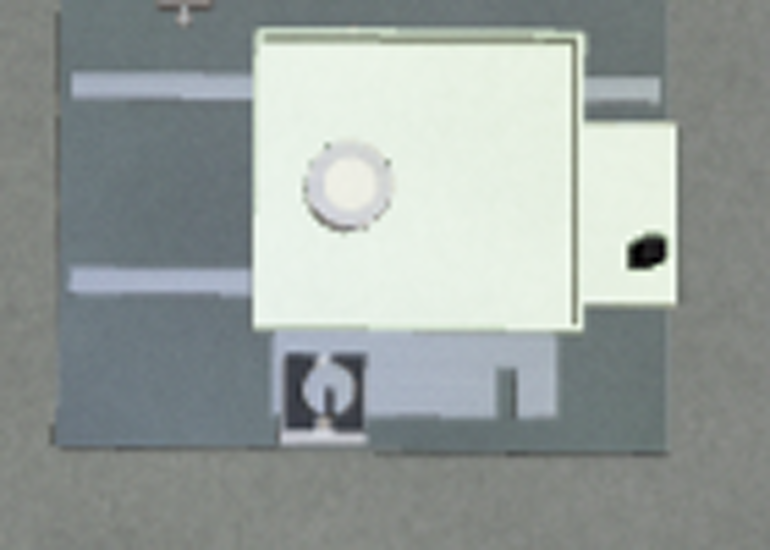

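Tray rim corners in the crop: (255,30), (584,32), (582,329) and (254,328). The collar's top is at (328,388), with its black line pointing down (station -x), and the handle top is at about (648,250).

Run:
```python
from h import *
z=load('top0'); f=lambda x,y:(290+x/5.5-.4,130+y/5.5-.4)
c=[pt(z,*f(*p),54) for p in((255,30),(584,32),(582,329),(254,328))]
c=np.array(c); print(np.round(c,1)); ctr=c.mean(0)
e=[c[i]-c[(i+1)%4] for i in range(4)]; print([round(np.linalg.norm(x),1) for x in e])
a=np.arctan2(-e[0][0],e[0][1]),np.arctan2(-(-e[2])[0],(-e[2])[1]),np.arctan2(e[1][1],e[1][0]),np.arctan2(-e[3][1],-e[3][0]);print('ctr',ctr,'yaw deg',np.degrees(a))
b=np.array([pt(z,*f(*p),16) for p in((60,446),(666,452))]);d=b[0]-b[1];print('base',b,np.degrees(np.arctan2(-d[0],d[1])))
print('collar',pt(z,*f(328,388),104),'handle',pt(z,*f(648,250),84),'tin',pt(z,*f(348,185),66))
print(env.camera_model('wrist'))
s=env.read_state();print(q2R(s['eef_rot']))
```

```text
[[ 687.9  -77.4   54. ]
 [ 680.9 -307.8   54. ]
 [ 472.3 -299.8   54. ]
 [ 478.1  -71.7   54. ]]
[np.float64(230.5), np.float64(208.8), np.float64(228.3), np.float64(209.8)]
ctr [ 579.80775195 -189.17726012   54.        ] yaw deg [-1.72709572 -1.46777253 -2.18732746 -1.56228098]
base [[ 399.83656373   67.41911117   16.        ]
 [ 386.07155123 -364.09798187   16.        ]] -1.8270649994137689
collar [ 432.55239297 -118.56737476  104.        ] handle [ 523.05308685 -340.73072747   84.        ] tin [ 575.12416531 -138.75050444   66.        ]
{'fx': 332.87992724911555, 'fy': 332.87992724911555, 'cx': 318.125132885956, 'cy': 197.1122771298629, 'origin': array([123.23681255, 541.55494214, 383.81840919]), 'attitude': array([0.10982222, 0.81618178, 0.56233258, 0.07462208])}
[[-9.34541678e-01  3.55853408e-01 -4.51009223e-04]
 [ 3.55853685e-01  9.34541189e-01 -9.59921696e-04]
 [ 7.98952875e-05 -1.05758013e-03 -9.99999438e-01]]
```

```bash
cat >> h.py <<'E'
def Rt(yaw): # tool down, jaw axis y at world yaw deg (0: jaw along +y, tool x = -x world)
    c,s=np.cos(np.radians(yaw)),np.sin(np.radians(yaw)); return np.array([[-c,-s,0],[-s,c,0],[0,0,-1.]])
def plan(*wps):
    """wps: (x,y,z,yaw); shares for each waypoint from the previous one (first from the present pose)"""
    s=env.read_state(); p,r=s['position'],q2R(s['eef_rot'])
    for w in wps:
        q,rr=np.array(w[:3],float),Rt(w[3]); t=r.T@(q-p)/200; a=R.from_matrix(r.T@rr).as_rotvec()/1.5
        n=int(np.ceil(max(np.linalg.norm(q-p)/55,np.degrees(np.linalg.norm(a)*1.5)/10)))+1
        print(w,np.round(t,3).tolist(),np.round(a,3).tolist(),'rows',n,'' if abs(t).max()<=1 else 'TOO FAR'); p,r=q,rr
def st():
    s=env.read_state(); r=q2R(s['eef_rot']); print('t',round(s['t'],2),np.round(s['position'],1),'yaw',round(np.degrees(np.arctan2(-r[0,1],r[1,1])),2),'F',np.round(s['ft_force'],1),'w',round(94*s['gripper_width'],1))
E
python3 - <<'E'
from h import *
plan((320,330,216,-20),(430,150,216,-20),(530,-30,200,-20),(560,-138,190,-20))
E
```

```text
(320, 330, 216, -20) [-0.908, -0.637, 0.0] [-0.001, -0.0, -0.01] rows 6 
(430, 150, 216, -20) [-0.825, -0.658, 0.0] [0.0, 0.0, 0.0] rows 5 
(530, -30, 200, -20) [-0.778, -0.675, 0.08] [0.0, 0.0, 0.0] rows 5 
(560, -138, 190, -20) [-0.326, -0.456, 0.05] [0.0, 0.0, 0.0] rows 4
```

Emit:
jog_arm(plan=[[[-0.908,-0.637,0],[0,0,-0.01]],[[-0.908,-0.637,0],[0,0,-0.01]],[[-0.908,-0.637,0],[0,0,-0.01]],[[-0.908,-0.637,0],[0,0,-0.01]],[[-0.908,-0.637,0],[0,0,-0.01]]], fingers=0.85)

```text
t: 0.72
position: [320.9, 328.7, 216.1]
eef_rot: [-0.0, 0.175, 0.985, -0.001]
ft_force: [0.4, 0.3, -0.2]
gripper_width: 0.847
```

Emit:
jog_arm(plan=[[[-0.825,-0.658,0],[0,0,0]],[[-0.825,-0.658,0],[0,0,0]],[[-0.825,-0.658,0],[0,0,0]],[[-0.825,-0.658,0],[0,0,0]],[[-0.825,-0.658,0],[0,0,0]]])

```text
t: 1.35
position: [430.8, 148.0, 215.9]
eef_rot: [-0.0, 0.176, 0.984, -0.001]
ft_force: [-0.4, 0.3, 0.6]
gripper_width: 0.845
```

Emit:
jog_arm(plan=[[[-0.778,-0.675,0.08],[0,0,0]],[[-0.778,-0.675,0.08],[0,0,0]],[[-0.778,-0.675,0.08],[0,0,0]],[[-0.778,-0.675,0.08],[0,0,0]],[[-0.778,-0.675,0.08],[0,0,0]]])

```text
t: 1.98
position: [530.0, -31.7, 199.5]
eef_rot: [-0.001, 0.176, 0.984, -0.001]
ft_force: [-1.2, 0.2, -0.2]
gripper_width: 0.848
```

Emit:
jog_arm(plan=[[[-0.326,-0.456,0.05],[0,0,0]],[[-0.326,-0.456,0.05],[0,0,0]],[[-0.326,-0.456,0.05],[0,0,0]],[[-0.326,-0.456,0.05],[0,0,0]],[[-0.326,-0.456,0.05],[0,0,0]]])

```text
t: 2.6
position: [559.5, -137.9, 190.0]
eef_rot: [-0.001, 0.175, 0.985, -0.0]
ft_force: [-0.5, 1.2, 0.9]
gripper_width: 0.849
```

Run:
```python
from h import *
st(); snap('wrist','w1'); snap('top','top1')
z=load('w1');C=cloud(z);m=(C[...,2]>60)&(C[...,2]<72)&(np.hypot(C[...,0]-575,C[...,1]+139)<60)
print('tin',C[m].mean(0),C[m].min(0),C[m].max(0)); st()
```

```text
t 2.6 [ 559.5 -137.9  190. ] yaw -20.16 F [-0.5  1.2  0.9] w 79.8
tin [ 572.83131197 -138.25760328   65.63406864] [ 543.2731078  -169.1989438    60.07324601] [ 605.13589655 -108.03156677   68.32719074]
t 2.7 [ 559.6 -138.5  190. ] yaw -20.19 F [ 0.5  0.1 -0.6] w 79.9
```

View pics/w1.png

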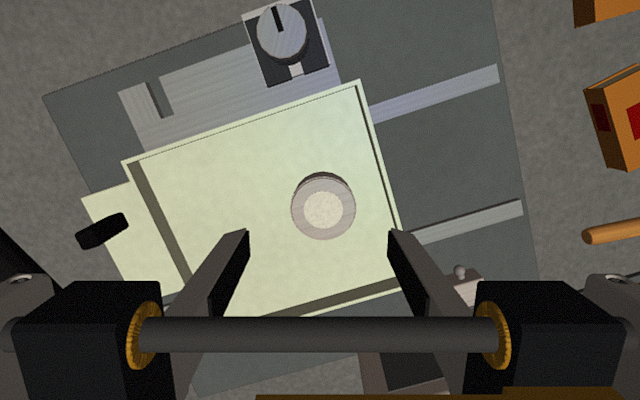

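The wrist view shows the tin at (323,207) well inside the tray, clear of both fingers. I'll grasp it at (574,-138.5).

Run:
```python
from h import *
z=load('w1')
c=np.array([pt(z,*p,54)for p in((122,160),(360,80))]);print(c,np.degrees(np.arctan2(-(c[1]-c[0])[0],(c[1]-c[0])[1])),np.linalg.norm(c[1]-c[0]))
print('collar',pt(z,281,33,104),'handle top',pt(z,122,222,84),pt(z,283,8,104))
plan((574,-138.5,100,-20),(574,-138.5,48,-20),(574,-138.5,120,-20),(570,30,120,-20),(585,205,110,-20),(602,389,90,-20))
```

```text
[[ 468.98154569 -297.15714405   54.        ]
 [ 478.43259312  -69.97353202   54.        ]] -2.382183584265725 227.38011318369223
collar [ 431.38133959 -118.68089841  104.        ] handle top [ 518.87284391 -305.43404357   84.        ] [ 417.32434824 -111.56388501  104.        ]
(574, -138.5, 100, -20) [-0.068, 0.026, 0.45] [-0.001, -0.001, -0.002] rows 3 
(574, -138.5, 48, -20) [0.0, 0.0, 0.26] [0.0, 0.0, 0.0] rows 2 
(574, -138.5, 120, -20) [0.0, 0.0, -0.36] [0.0, 0.0, 0.0] rows 3 
(570, 30, 120, -20) [0.307, 0.785, 0.0] [0.0, 0.0, 0.0] rows 5 
(585, 205, 110, -20) [0.229, 0.848, 0.05] [0.0, 0.0, 0.0] rows 5 
(602, 389, 90, -20) [0.235, 0.894, 0.1] [0.0, 0.0, 0.0] rows 5
```

Emit:
jog_arm(plan=[[[-0.068,0.026,0.2],[0,0,0]],[[-0.068,0.026,0.45],[0,0,0]],[[-0.068,0.026,0.58],[0,0,0]],[[-0.068,0.026,0.66],[0,0,0]],[[-0.068,0.026,0.71],[0,0,0]],[[-0.068,0.026,0.71],[0,0,0]]])

```text
t: 3.45
position: [574.0, -138.4, 48.1]
eef_rot: [-0.001, 0.175, 0.985, -0.001]
ft_force: [-0.3, 0.0, -0.4]
gripper_width: 0.849
```

Emit:
jog_arm(plan=[[[0,0,0],[0,0,0]],[[0,0,0],[0,0,0]],[[0,0,0],[0,0,0]],[[0,0,0],[0,0,0]],[[0,0,0],[0,0,0]]], fingers=0)

```text
t: 4.08
position: [574.3, -138.5, 48.8]
eef_rot: [-0.0, 0.175, 0.985, -0.001]
ft_force: [-0.1, -0.3, 5.8]
gripper_width: 0.632
```

Emit:
jog_arm(plan=[[[0,0,-0.1],[0,0,0]],[[0,0,-0.25],[0,0,0]],[[0,0,-0.36],[0,0,0]],[[0,0,-0.36],[0,0,0]]])

```text
t: 4.58
position: [574.9, -138.6, 121.9]
eef_rot: [0.001, 0.175, 0.985, -0.001]
ft_force: [-0.3, 0.4, -1.9]
gripper_width: 0.632
```

Emit:
jog_arm(plan=[[[0.15,0.4,0],[0,0,0]],[[0.307,0.785,0],[0,0,0]],[[0.307,0.785,0],[0,0,0]],[[0.307,0.785,0],[0,0,0]],[[0.307,0.785,0],[0,0,0]]])

```text
t: 5.2
position: [571.1, 29.6, 120.6]
eef_rot: [0.0, 0.175, 0.985, -0.001]
ft_force: [-0.0, 0.0, -1.0]
gripper_width: 0.632
```

Emit:
jog_arm(plan=[[[0.115,0.42,0],[0,0,0]],[[0.229,0.848,0.05],[0,0,0]],[[0.229,0.848,0.05],[0,0,0]],[[0.229,0.848,0.05],[0,0,0]],[[0.229,0.848,0.05],[0,0,0]]])

```text
t: 5.82
position: [586.8, 203.1, 109.7]
eef_rot: [0.0, 0.176, 0.984, -0.001]
ft_force: [-0.9, 0.2, -0.6]
gripper_width: 0.634
```

Emit:
jog_arm(plan=[[[0.115,0.44,0],[0,0,0]],[[0.235,0.894,0.05],[0,0,0]],[[0.235,0.894,0.1],[0,0,0]],[[0.235,0.894,0.1],[0,0,0]],[[0.235,0.894,0.1],[0,0,0]]])

```text
t: 6.45
position: [605.3, 385.2, 89.2]
eef_rot: [0.0, 0.177, 0.984, -0.001]
ft_force: [1.1, -0.5, -1.0]
gripper_width: 0.634
```

Run:
```python
from h import *
st(); snap('wrist','w2');z=load('w2');C=cloud(z);hsv=cv2.cvtColor(z['p'],cv2.COLOR_RGB2HSV)
m=(hsv[...,1]>60)&(C[...,2]<12)&(np.hypot(C[...,0]-602,C[...,1]-389)<65);print('pad',m.sum(),C[m].min(0),C[m].max(0))
```

```text
t 6.45 [605.3 385.2  89.2] yaw -20.34 F [ 1.1 -0.5 -1. ] w 59.6
pad 7454 [550.37342031 339.88413016  -2.15280101] [638.19384956 441.37586487   6.26117379]
```

View pics/w2.png

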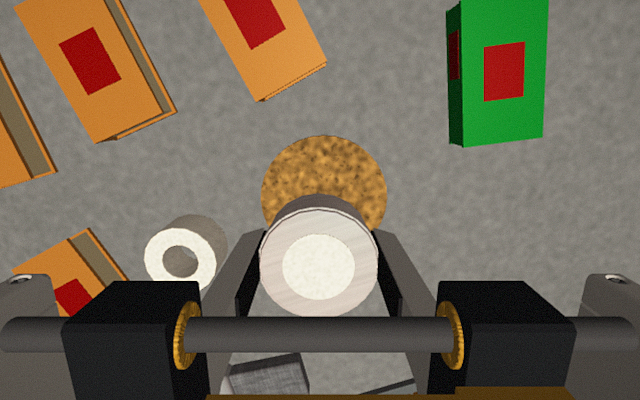

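The tin is held and centred at (318,265). The pad centre is at about (601,390), so only a small correction is needed before lowering.

Run:
```python
from h import *
plan((601,390,60,-20),(601,390,21.5,-20),(601,390,150,-5),(468,391,150,7))
```

```text
(601, 390, 60, -20) [0.03, 0.016, 0.149] [-0.002, 0.001, -0.004] rows 2 
(601, 390, 21.5, -20) [0.0, 0.0, 0.192] [0.0, 0.0, 0.0] rows 2 
(601, 390, 150, -5) [0.0, 0.0, -0.642] [0.0, 0.0, -0.175] rows 4 
(468, 391, 150, 7) [0.663, -0.053, 0.0] [0.0, 0.0, -0.14] rows 4
```

Emit:
jog_arm(plan=[[[0.03,0.016,0.1],[0,0,-0.004]],[[0.03,0.016,0.22],[0,0,-0.004]],[[0.03,0.016,0.29],[0,0,-0.004]],[[0.03,0.016,0.32],[0,0,-0.004]],[[0.03,0.016,0.34],[0,0,-0.004]],[[0.03,0.016,0.34],[0,0,-0.004]]])

```text
t: 7.25
position: [601.1, 390.0, 22.0]
eef_rot: [0.001, 0.174, 0.985, -0.001]
ft_force: [0.2, -0.1, -0.5]
gripper_width: 0.636
```

Emit:
jog_arm(plan=[[[0,0,0],[0,0,0]],[[0,0,0],[0,0,0]],[[0,0,0],[0,0,0]],[[0,0,-0.05],[0,0,0]],[[0,0,-0.25],[0,0,0]],[[0,0,-0.45],[0,0,-0.08]],[[0,0,-0.64],[0,0,-0.175]],[[0,0,-0.64],[0,0,-0.175]]], fingers=0.8)

```text
t: 8.25
position: [602.1, 391.0, 154.7]
eef_rot: [0.003, 0.043, 0.999, 0.001]
ft_force: [-0.2, 0.8, 0.3]
gripper_width: 0.796
```

Emit:
jog_arm(plan=[[[0.6,-0.053,0],[0,0,-0.14]],[[0.6,-0.053,0],[0,0,-0.14]],[[0.6,-0.053,0],[0,0,-0.14]],[[0.6,-0.053,0],[0,0,-0.14]],[[0.6,-0.053,0],[0,0,-0.14]]], fingers=1)

```text
t: 8.88
position: [482.7, 390.5, 153.6]
eef_rot: [0.003, -0.061, 0.998, 0.0]
ft_force: [-0.6, 0.2, 0.8]
gripper_width: 1.002
```

```bash
cat >> h.py <<'E'
def books(fn,zt=26,zlo=14,zhi=36):
    """tan books seen in fn, with tops near zt: centre, size, long-axis yaw (deg)"""
    z=load(fn); C=cloud(z); hsv=cv2.cvtColor(z['p'],cv2.COLOR_RGB2HSV)
    m=((hsv[...,1]>110)&((hsv[...,0]<25)|(hsv[...,0]>170))&(abs(C[...,2]-zt)<6)&(hsv[...,2]>90)).astype(np.uint8)
    m=cv2.morphologyEx(m,cv2.MORPH_OPEN,np.ones((3,3)))
    for c in cv2.findContours(m,cv2.RETR_EXTERNAL,cv2.CHAIN_APPROX_NONE)[0]:
        if cv2.contourArea(c)<60: continue
        w=np.array([pt(z,u,v,zt)[:2] for u,v in c[:,0,:]],np.float32)
        (x,y),(a,b),t=cv2.minAreaRect(w)
        if a<b: a,b,t=b,a,t-90
        t=(t+90)%180-90
        print(fn,'book',round(x,1),round(y,1),'size',round(a,1),round(b,1),'yaw',round(t,1),'px',c[:,0,:].mean(0).round())
E
python3 - <<'E'
from h import *
st(); snap('wrist','w3'); snap('top','top3'); books('w3'); books('top3')
E
```

```text
t 8.88 [482.7 390.5 153.6] yaw 7.03 F [-0.6  0.2  0.8] w 94.2
w3 book 541.4 540.3 size 19.4 9.6 yaw 52.5 px [462. 270.]
w3 book 578.7 177.9 size 54.7 39.5 yaw -83.0 px [ 89. 261.]
w3 book 465.9 393.9 size 91.8 53.7 yaw 8.0 px [324. 172.]
w3 book 454.8 283.3 size 91.8 54.3 yaw 2.5 px [201. 145.]
w3 book 459.8 180.7 size 92.4 54.9 yaw -4.9 px [ 83. 137.]
top3 book 456.1 281.2 size 90.1 51.0 yaw -0.8 px [246. 198.]
top3 book 462.5 179.3 size 92.0 53.4 yaw -5.7 px [272. 196.]
top3 book 607.3 180.8 size 90.9 51.2 yaw -0.8 px [270. 158.]
```

View pics/w3.png

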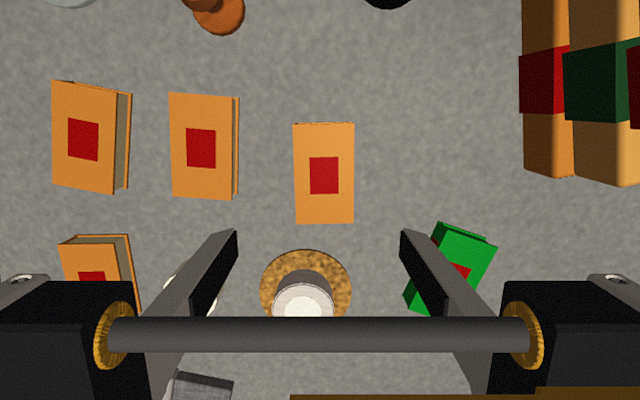

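The tin stands on the pad at (303,300). Register D, at (324,172), lies centred between the fingers, yaw 8°. Its tan colour is clear next to the green one at (450,270). I'll take D first.

Run:
```python
from h import *
plan((466,393.5,14,8),(466,393.5,95,8),(540,205,95,3),(590,20,95,-2),(600,-140,95,-2),(628,-245,95,-2),(628,-245,47.5,-2))
```

```text
(466, 393.5, 14, 8) [0.084, 0.025, 0.697] [-0.0, 0.004, -0.011] rows 4 
(466, 393.5, 95, 8) [0.0, 0.0, -0.405] [0.0, 0.0, 0.0] rows 3 
(540, 205, 95, 3) [-0.235, -0.985, 0.0] [0.0, 0.0, 0.058] rows 5 
(590, 20, 95, -2) [-0.201, -0.937, 0.0] [0.0, 0.0, 0.058] rows 5 
(600, -140, 95, -2) [-0.078, -0.798, 0.0] [0.0, 0.0, 0.0] rows 4 
(628, -245, 95, -2) [-0.158, -0.52, 0.0] [0.0, 0.0, 0.0] rows 3 
(628, -245, 47.5, -2) [0.0, 0.0, 0.238] [0.0, 0.0, 0.0] rows 2
```

Emit:
jog_arm(plan=[[[0.084,0.025,0.25],[0,0,-0.011]],[[0.084,0.025,0.48],[0,0.004,-0.011]],[[0.084,0.025,0.6],[0,0.004,-0.011]],[[0.084,0.025,0.67],[0,0.004,-0.011]],[[0.084,0.025,0.697],[0,0.004,-0.011]],[[0.084,0.025,0.697],[0,0.004,-0.011]]])

```text
t: 9.72
position: [466.4, 393.7, 14.5]
eef_rot: [0.0, -0.07, 0.998, 0.0]
ft_force: [-0.3, -0.6, 0.7]
gripper_width: 0.998
```

Emit:
jog_arm(plan=[[[0,0,0],[0,0,0]],[[0,0,0],[0,0,0]],[[0,0,0],[0,0,0]],[[0,0,0],[0,0,0]],[[0,0,0],[0,0,0]],[[0,0,0],[0,0,0]]], fingers=0)

```text
t: 10.48
position: [466.4, 393.6, 14.5]
eef_rot: [0.0, -0.07, 0.998, 0.0]
ft_force: [-0.7, -0.3, 1.1]
gripper_width: 0.567
```

Emit:
jog_arm(plan=[[[0,0,-0.1],[0,0,0]],[[0,0,-0.25],[0,0,0]],[[0,0,-0.4],[0,0,0]],[[0,0,-0.4],[0,0,0]]])

```text
t: 10.98
position: [467.4, 394.4, 97.8]
eef_rot: [0.003, -0.07, 0.998, 0.002]
ft_force: [-0.1, -0.6, -1.6]
gripper_width: 0.572
```

Emit:
jog_arm(plan=[[[-0.12,-0.5,0],[0,0,0.03]],[[-0.235,-0.985,0],[0,0,0.058]],[[-0.235,-0.985,0],[0,0,0.058]],[[-0.235,-0.985,0],[0,0,0.058]],[[-0.235,-0.985,0],[0,0,0.058]]])

```text
t: 11.6
position: [541.2, 205.5, 97.1]
eef_rot: [0.002, -0.025, 1.0, 0.002]
ft_force: [0.5, 0.9, -1.3]
gripper_width: 0.575
```

Emit:
jog_arm(plan=[[[-0.2,-0.937,0],[0,0,0.058]],[[-0.2,-0.937,0],[0,0,0.058]],[[-0.2,-0.937,0],[0,0,0.058]],[[-0.2,-0.937,0],[0,0,0.058]],[[-0.2,-0.937,0],[0,0,0.058]]])

```text
t: 12.22
position: [590.4, 21.9, 96.3]
eef_rot: [0.002, 0.018, 1.0, 0.002]
ft_force: [1.1, 0.6, -1.1]
gripper_width: 0.57
```

Emit:
jog_arm(plan=[[[-0.078,-0.798,0],[0,0,0]],[[-0.078,-0.798,0],[0,0,0]],[[-0.078,-0.798,0],[0,0,0]],[[-0.236,-1,0],[0,0,0]],[[-0.236,-1,0],[0,0,0]],[[-0.236,-1,0],[0,0,0]]])

```text
t: 12.98
position: [630.6, -177.3, 95.3]
eef_rot: [0.001, 0.016, 1.0, 0.002]
ft_force: [-0.7, 0.8, -2.1]
gripper_width: 0.573
```

Run:
```python
from h import *
st(); snap('wrist','w4'); st()
plan((628,-245,70,-2),(628,-245,47,-2))
```

```text
t 12.97 [ 630.6 -177.3   95.3] yaw -1.89 F [-0.7  0.8 -2.1] w 53.8
t 13.03 [ 630.6 -177.3   95.5] yaw -1.88 F [-0.9  0.6 -1.4] w 53.5
(628, -245, 70, -2) [0.002, -0.339, 0.126] [0.003, 0.002, 0.001] rows 3 
(628, -245, 47, -2) [0.0, 0.0, 0.115] [0.0, 0.0, 0.0] rows 2
```

View pics/w4.png

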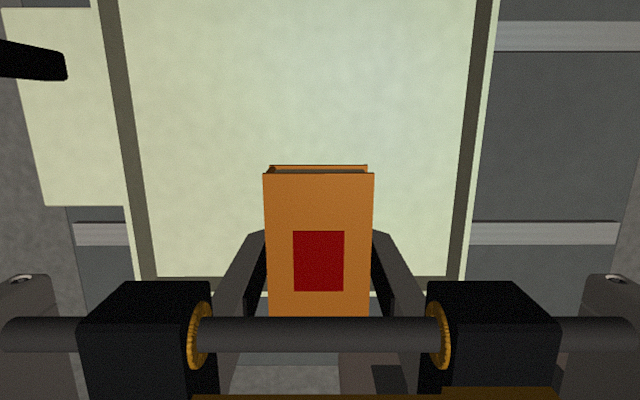

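Register D is held squarely (front edge at row 173, columns 265–374). The tray's far inner floor edge is at about row 277, columns 150–448. I'll check that it fits.

Run:
```python
from h import *
z=load('w4')
print('book front top edge',pt(z,265,174,106.8),pt(z,373,174,106.8))
print('far floor corners',pt(z,153,277,32),pt(z,447,277,32))
print('left/right rim inner', pt(z,97,20,54),pt(z,475,20,54))
m=env.camera_model('wrist')
```

```text
book front top edge [ 583.44599202 -200.96230011  106.8       ] [ 585.21902617 -149.43442     106.8       ]
far floor corners [ 675.61365092 -305.44949128   32.        ] [683.70063429 -79.1771654   32.        ]
left/right rim inner [ 501.9274005  -298.01097521   54.        ] [508.95698707 -83.61889651  54.        ]
```

Emit:
jog_arm(plan=[[[0.01,-0.2,0],[0,0,0]],[[0.015,-0.343,0.06],[0,0,0]],[[0.015,-0.343,0.126],[0,0,0]],[[0.015,-0.343,0.19],[0,0,0]],[[0.015,-0.343,0.24],[0,0,0]],[[0.015,-0.343,0.24],[0,0,0]]])

```text
t: 13.78
position: [625.7, -244.5, 46.9]
eef_rot: [0.001, 0.016, 1.0, 0.002]
ft_force: [1.4, 0.4, -0.9]
gripper_width: 0.572
```

Emit:
jog_arm(plan=[[[0,0,0],[0,0,0]],[[0,0,0],[0,0,0]],[[0,0,0],[0,0,0]],[[0,0,-0.08],[0,0,0]],[[0,0,-0.25],[0,0,0]],[[0,0,-0.5],[0,0,0]],[[0.1,0,-0.6],[0,0,0]],[[0.1,0,-0.6],[0,0,0]]], fingers=0.75)

```text
t: 14.78
position: [605.5, -244.9, 169.7]
eef_rot: [0.003, 0.016, 1.0, 0.001]
ft_force: [1.1, 0.7, 0.9]
gripper_width: 0.747
```

Run:
```python
from h import *
st(); snap('wrist','w5'); snap('top','top5'); books('w5',58); books('top5',58); books('top5')
plan((570,-50,160,-2),(500,130,160,0),(470,282,160,2.5))
```

```text
t 14.78 [ 605.5 -244.9  169.7] yaw -1.84 F [1.1 0.7 0.9] w 70.2
w5 book 625.2 -244.3 size 91.9 53.5 yaw -1.7 px [319. 215.]
top5 book 456.0 281.2 size 90.1 51.0 yaw -0.7 px [245. 197.]
top5 book 461.5 178.7 size 90.2 54.1 yaw -4.5 px [272. 195.]
top5 book 608.1 179.9 size 89.2 53.8 yaw 7.8 px [270. 159.]
(570, -50, 160, -2) [0.208, 0.966, 0.037] [0.003, 0.002, 0.002] rows 5 
(500, 130, 160, 0) [0.381, 0.887, 0.0] [0.0, 0.0, -0.023] rows 5 
(470, 282, 160, 2.5) [0.15, 0.76, 0.0] [0.0, 0.0, -0.029] rows 4
```

Emit:
jog_arm(plan=[[[0.208,0.966,0.037],[0,0,0]],[[0.208,0.966,0.037],[0,0,0]],[[0.208,0.966,0.037],[0,0,0]],[[0.208,0.966,0.037],[0,0,0]],[[0.208,0.966,0.037],[0,0,0]]], fingers=1)

```text
t: 15.5
position: [570.3, -49.8, 159.3]
eef_rot: [0.001, 0.015, 1.0, 0.002]
ft_force: [0.8, -0.0, -0.1]
gripper_width: 0.997
```

Emit:
jog_arm(plan=[[[0.38,0.887,0],[0,0,-0.023]],[[0.38,0.887,0],[0,0,-0.023]],[[0.38,0.887,0],[0,0,-0.023]],[[0.38,0.887,0],[0,0,-0.023]],[[0.38,0.887,0],[0,0,-0.023]]])

```text
t: 16.12
position: [500.5, 128.9, 159.8]
eef_rot: [0.001, -0.002, 1.0, 0.002]
ft_force: [0.9, -0.5, 0.2]
gripper_width: 0.999
```

Emit:
jog_arm(plan=[[[0.15,0.76,0],[0,0,-0.029]],[[0.15,0.76,0],[0,0,-0.029]],[[0.15,0.76,0],[0,0,-0.029]],[[0.15,0.76,0],[0,0,-0.029]],[[0.15,0.76,0],[0,0,-0.029]]])

```text
t: 16.75
position: [471.0, 279.1, 160.1]
eef_rot: [0.0, -0.022, 1.0, 0.002]
ft_force: [0.6, -0.9, 0.5]
gripper_width: 0.998
```

Run:
```python
from h import *
st(); snap('wrist','w6'); books('w6')
plan((455,282.5,14,2.5),(455,282.5,95,2.5),(525,100,95,0),(535,-80,95,-2),(527,-243,95,-2),(527,-243,47,-2))
```

```text
t 16.75 [471.  279.1 160.1] yaw 2.57 F [ 0.6 -0.9  0.5] w 93.8
w6 book 582.5 188.9 size 51.7 37.7 yaw 2.4 px [228. 299.]
w6 book 546.3 534.3 size 25.9 17.6 yaw 77.9 px [566. 274.]
w6 book 455.0 282.9 size 91.2 53.8 yaw 2.5 px [322. 173.]
w6 book 459.8 180.2 size 92.2 54.4 yaw -4.4 px [211. 173.]
(455, 282.5, 14, 2.5) [0.08, 0.018, 0.731] [0.003, 0.001, 0.001] rows 4 
(455, 282.5, 95, 2.5) [0.0, 0.0, -0.405] [0.0, 0.0, 0.0] rows 3 
(525, 100, 95, 0) [-0.31, -0.927, 0.0] [0.0, 0.0, 0.029] rows 5 
(535, -80, 95, -2) [-0.05, -0.9, 0.0] [0.0, 0.0, 0.023] rows 5 
(527, -243, 95, -2) [0.012, -0.816, 0.0] [0.0, 0.0, 0.0] rows 4 
(527, -243, 47, -2) [0.0, 0.0, 0.24] [0.0, 0.0, 0.0] rows 2
```

Emit:
jog_arm(plan=[[[0.08,0.018,0.25],[0.003,0,0]],[[0.08,0.018,0.48],[0.003,0,0]],[[0.08,0.018,0.63],[0.003,0,0]],[[0.08,0.018,0.7],[0.003,0,0]],[[0.08,0.018,0.73],[0.003,0,0]],[[0.08,0.018,0.73],[0.003,0,0]]])

```text
t: 17.55
position: [455.4, 282.5, 14.8]
eef_rot: [0.001, -0.022, 1.0, -0.0]
ft_force: [0.3, -0.4, -0.4]
gripper_width: 0.999
```

Emit:
jog_arm(plan=[[[0,0,0],[0,0,0]],[[0,0,0],[0,0,0]],[[0,0,0],[0,0,0]],[[0,0,0],[0,0,0]],[[0,0,0],[0,0,0]],[[0,0,0],[0,0,0]]], fingers=0)

```text
t: 18.3
position: [455.5, 282.5, 14.9]
eef_rot: [0.001, -0.022, 1.0, -0.0]
ft_force: [-1.1, -0.8, 1.4]
gripper_width: 0.575
```

Emit:
jog_arm(plan=[[[0,0,-0.1],[0,0,0]],[[0,0,-0.25],[0,0,0]],[[0,0,-0.4],[0,0,0]],[[0,0,-0.4],[0,0,0]]])

```text
t: 18.8
position: [456.1, 282.9, 96.5]
eef_rot: [0.003, -0.022, 1.0, 0.001]
ft_force: [-0.7, -0.2, -1.2]
gripper_width: 0.572
```

Emit:
jog_arm(plan=[[[-0.15,-0.46,0],[0,0,0.029]],[[-0.31,-0.927,0],[0,0,0.029]],[[-0.31,-0.927,0],[0,0,0.029]],[[-0.31,-0.927,0],[0,0,0.029]],[[-0.31,-0.927,0],[0,0,0.029]]])

```text
t: 19.42
position: [525.7, 100.3, 95.3]
eef_rot: [0.002, 0.0, 1.0, 0.001]
ft_force: [-1.2, 0.9, -1.8]
gripper_width: 0.575
```

Emit:
jog_arm(plan=[[[-0.05,-0.9,0],[0,0,0.023]],[[-0.05,-0.9,0],[0,0,0.023]],[[-0.05,-0.9,0],[0,0,0.023]],[[-0.05,-0.9,0],[0,0,0.023]],[[-0.05,-0.9,0],[0,0,0.023]]])

```text
t: 20.05
position: [535.4, -78.1, 94.6]
eef_rot: [0.001, 0.017, 1.0, 0.001]
ft_force: [-0.3, -0.4, -1.8]
gripper_width: 0.573
```

Emit:
jog_arm(plan=[[[0.012,-0.816,0],[0,0,0]],[[0.012,-0.816,0],[0,0,0]],[[0.012,-0.816,0],[0,0,0]],[[0.012,-0.816,0],[0,0,0]],[[0.012,-0.816,0],[0,0,0]]])

```text
t: 20.68
position: [527.9, -239.1, 94.0]
eef_rot: [0.001, 0.016, 1.0, 0.001]
ft_force: [-0.2, 0.7, -1.1]
gripper_width: 0.57
```

Run:
```python
from h import *
st(); snap('wrist','w7'); z0=env.read_state()['position'][2]; books('w7',z0-14.5+26)
plan((527,-243,47,-2))
```

```text
t 20.68 [ 527.9 -239.1   94. ] yaw -1.82 F [-0.2  0.7 -1.1] w 53.6
w7 book 520.3 -238.7 size 78.4 53.9 yaw -1.9 px [319. 241.]
(527, -243, 47, -2) [0.004, -0.02, 0.235] [0.002, 0.001, 0.002] rows 2
```

Emit:
jog_arm(plan=[[[0.004,-0.02,0.08],[0,0,0]],[[0.004,-0.02,0.16],[0,0,0]],[[0.004,-0.02,0.21],[0,0,0]],[[0.004,-0.02,0.235],[0,0,0]],[[0.004,-0.02,0.235],[0,0,0]]])

```text
t: 21.35
position: [527.2, -243.0, 47.2]
eef_rot: [0.001, 0.016, 1.0, 0.001]
ft_force: [0.1, 0.1, -2.1]
gripper_width: 0.571
```

Emit:
jog_arm(plan=[[[0,0,0],[0,0,0]],[[0,0,0],[0,0,0]],[[0,0,0],[0,0,0]],[[0,0,-0.08],[0,0,0]],[[0,0,-0.25],[0,0,0]],[[0,0,-0.5],[0,0,0]],[[0,0,-0.6],[0,0,0]],[[0,0,-0.6],[0,0,0]]], fingers=0.75)

```text
t: 22.35
position: [527.5, -243.5, 169.5]
eef_rot: [0.003, 0.016, 1.0, 0.0]
ft_force: [0.3, -0.7, 0.7]
gripper_width: 0.75
```

Run:
```python
from h import *
st(); snap('wrist','w8'); snap('top','top8'); books('w8',58); books('top8',58); books('top8')
plan((530,-60,160,-2),(475,100,160,-4.5),(475,180,160,-4.5))
```

```text
t 22.35 [ 527.5 -243.5  169.5] yaw -1.8 F [ 0.3 -0.7  0.7] w 70.5
w8 book 612.5 -244.0 size 67.3 53.4 yaw -1.8 px [320. 284.]
w8 book 526.4 -242.8 size 91.0 53.4 yaw -1.9 px [318. 193.]
top8 book 636.7 -243.2 size 69.9 49.9 yaw -1.6 px [378. 145.]
top8 book 461.6 179.3 size 90.2 51.1 yaw -1.3 px [271. 196.]
top8 book 607.8 179.7 size 91.3 53.7 yaw 8.5 px [270. 158.]
(530, -60, 160, -2) [0.012, 0.915, 0.036] [0.002, 0.001, 0.002] rows 5 
(475, 100, 160, -4.5) [0.303, 0.79, 0.0] [0.0, 0.0, 0.029] rows 5 
(475, 180, 160, -4.5) [0.031, 0.399, 0.0] [0.0, 0.0, 0.0] rows 3
```

Two placed. Next is C.

Emit:
jog_arm(plan=[[[0.012,0.915,0.036],[0,0,0]],[[0.012,0.915,0.036],[0,0,0]],[[0.012,0.915,0.036],[0,0,0]],[[0.012,0.915,0.036],[0,0,0]],[[0.012,0.915,0.036],[0,0,0]]], fingers=1)

```text
t: 23.08
position: [529.8, -60.3, 159.2]
eef_rot: [0.0, 0.016, 1.0, 0.001]
ft_force: [0.6, -1.1, -0.1]
gripper_width: 1.003
```

Emit:
jog_arm(plan=[[[0.303,0.79,0],[0,0,0.029]],[[0.303,0.79,0],[0,0,0.029]],[[0.303,0.79,0],[0,0,0.029]],[[0.33,1,0],[0,0,0.029]],[[0.33,1,0],[0,0,0.029]],[[0.33,1,0],[0,0,0.029]]])

```text
t: 23.82
position: [470.4, 140.4, 159.3]
eef_rot: [-0.0, 0.038, 0.999, 0.001]
ft_force: [0.0, 1.0, -0.4]
gripper_width: 1.004
```

Run:
```python
from h import *
st(); snap('wrist','w9'); books('w9')
plan((460,180,14,-4.5),(460,180,95,-4.5),(530,20,95,-2),(531,-133,95,-2),(531,-133,47,-2))
```

```text
t 23.82 [470.4 140.4 159.3] yaw -4.34 F [ 0.   1.  -0.4] w 94.4
w9 book 585.6 178.3 size 53.8 53.8 yaw 7.8 px [364. 296.]
w9 book 460.0 179.6 size 91.4 54.2 yaw -4.4 px [359. 175.]
(460, 180, 14, -4.5) [0.067, 0.193, 0.727] [0.001, -0.0, 0.001] rows 4 
(460, 180, 95, -4.5) [0.0, 0.0, -0.405] [0.0, 0.0, 0.0] rows 3 
(530, 20, 95, -2) [-0.412, -0.77, 0.0] [0.0, 0.0, -0.029] rows 5 
(531, -133, 95, -2) [-0.032, -0.764, 0.0] [0.0, 0.0, 0.0] rows 4 
(531, -133, 47, -2) [0.0, 0.0, 0.24] [0.0, 0.0, 0.0] rows 2
```

Emit:
jog_arm(plan=[[[0.067,0.193,0.15],[0,0,0]],[[0.067,0.193,0.4],[0,0,0]],[[0.067,0.193,0.6],[0,0,0]],[[0.067,0.193,0.69],[0,0,0]],[[0.067,0.193,0.727],[0,0,0]],[[0.067,0.193,0.727],[0,0,0]]])

```text
t: 24.62
position: [460.3, 179.4, 14.2]
eef_rot: [-0.0, 0.039, 0.999, 0.001]
ft_force: [-0.0, -0.1, 0.3]
gripper_width: 1.0
```

Emit:
jog_arm(plan=[[[0,0,0],[0,0,0]],[[0,0,0],[0,0,0]],[[0,0,0],[0,0,0]],[[0,0,0],[0,0,0]],[[0,0,0],[0,0,0]],[[0,0,0],[0,0,0]]], fingers=0)

```text
t: 25.38
position: [460.4, 179.5, 14.3]
eef_rot: [0.0, 0.039, 0.999, 0.001]
ft_force: [-0.2, 0.1, 2.3]
gripper_width: 0.573
```

Emit:
jog_arm(plan=[[[0,0,-0.1],[0,0,0]],[[0,0,-0.25],[0,0,0]],[[0,0,-0.4],[0,0,0]],[[0,0,-0.4],[0,0,0]]])

```text
t: 25.88
position: [461.2, 179.6, 95.8]
eef_rot: [0.002, 0.039, 0.999, 0.002]
ft_force: [0.6, -0.5, -1.6]
gripper_width: 0.572
```

Emit:
jog_arm(plan=[[[-0.2,-0.38,0],[0,0,-0.029]],[[-0.412,-0.77,0],[0,0,-0.029]],[[-0.412,-0.77,0],[0,0,-0.029]],[[-0.412,-0.77,0],[0,0,-0.029]],[[-0.412,-0.77,0],[0,0,-0.029]]])

```text
t: 26.5
position: [530.7, 20.1, 94.4]
eef_rot: [0.001, 0.017, 1.0, 0.002]
ft_force: [0.5, 1.2, -0.6]
gripper_width: 0.574
```

Emit:
jog_arm(plan=[[[-0.032,-0.764,0],[0,0,0]],[[-0.032,-0.764,0],[0,0,0]],[[-0.032,-0.764,0],[0,0,0]],[[-0.032,-0.764,0],[0,0,0]],[[-0.032,-0.764,0],[0,0,0]]])

```text
t: 27.12
position: [531.8, -131.2, 93.5]
eef_rot: [0.0, 0.016, 1.0, 0.002]
ft_force: [-0.2, 0.1, -2.2]
gripper_width: 0.573
```

Run:
```python
from h import *
st(); snap('wrist','w10'); z0=env.read_state()['position'][2]; books('w10',z0-14.5+26)
plan((531,-133,47,-2))
```

```text
t 27.12 [ 531.8 -131.2   93.5] yaw -1.87 F [-0.2  0.1 -2.2] w 53.8
w10 book 524.2 -130.7 size 78.4 54.1 yaw -2.0 px [318. 244.]
(531, -133, 47, -2) [0.004, -0.01, 0.233] [0.003, 0.001, 0.002] rows 2
```

Emit:
jog_arm(plan=[[[0.004,-0.01,0.08],[0.003,0,0]],[[0.004,-0.01,0.16],[0.003,0,0]],[[0.004,-0.01,0.21],[0.003,0,0]],[[0.004,-0.01,0.233],[0.003,0,0]],[[0.004,-0.01,0.233],[0.003,0,0]]])

```text
t: 27.8
position: [531.2, -133.0, 46.9]
eef_rot: [0.0, 0.016, 1.0, -0.0]
ft_force: [-1.6, -0.5, -0.2]
gripper_width: 0.576
```

Emit:
jog_arm(plan=[[[0,0,0],[0,0,0]],[[0,0,0],[0,0,0]],[[0,0,0],[0,0,0]],[[0,0,-0.08],[0,0,0]],[[0,0,-0.25],[0,0,0]],[[0,0,-0.5],[0,0,0]],[[0,0,-0.6],[0,0,0]],[[0,0,-0.6],[0,0,0]]], fingers=0.75)

```text
t: 28.8
position: [531.7, -133.1, 169.2]
eef_rot: [0.002, 0.016, 1.0, -0.001]
ft_force: [0.4, 0.2, -0.1]
gripper_width: 0.749
```

Run:
```python
from h import *
st(); snap('wrist','w11'); snap('top','top11'); books('w11',58); books('top11',58); books('top11')
plan((590,20,165,-2),(615,170,160,8))
```

```text
t 28.8 [ 531.7 -133.1  169.2] yaw -1.85 F [ 0.4  0.2 -0.1] w 70.4
w11 book 606.0 -248.7 size 54.0 43.5 yaw -1.8 px [190. 271.]
w11 book 530.4 -132.8 size 90.9 53.4 yaw -2.0 px [318. 194.]
w11 book 521.0 -248.9 size 92.7 54.2 yaw -3.0 px [184. 188.]
top11 book 503.3 -258.4 size 50.2 34.3 yaw -1.8 px [385. 182.]
top11 book 646.4 -243.5 size 50.2 49.9 yaw -1.7 px [380. 144.]
top11 book 607.5 179.7 size 90.6 54.1 yaw 7.8 px [270. 158.]
(590, 20, 165, -2) [-0.271, 0.773, 0.007] [-0.0, 0.0, 0.002] rows 4 
(615, 170, 160, 8) [-0.099, 0.754, 0.025] [0.0, 0.0, -0.116] rows 4
```

Run:
```python
from h import *
for fn in('w8','w11'):
    z=load(fn);C=cloud(z)
    for c in ((526,-243),(521,-249)):
        for dx in(-38,0,38):
            for dy in(-20,20):
                m=np.hypot(C[...,0]-c[0]-dx,C[...,1]-c[1]-dy)<5; print(fn,c,dx,dy,np.round(np.median(C[m][:,2]),1),m.sum())
```

```text
w8 (526, -243) -38 -20 57.7 107
w8 (526, -243) -38 20 57.7 116
w8 (526, -243) 0 -20 57.9 99
w8 (526, -243) 0 20 57.6 100
w8 (526, -243) 38 -20 57.8 88
w8 (526, -243) 38 20 57.7 94
w8 (521, -249) -38 -20 35.3 97
w8 (521, -249) -38 20 56.9 144
w8 (521, -249) 0 -20 57.8 69
w8 (521, -249) 0 20 57.8 102
w8 (521, -249) 38 -20 57.5 69
w8 (521, -249) 38 20 57.6 88
w11 (526, -243) -38 -20 57.6 111
w11 (526, -243) -38 20 51.0 204
w11 (526, -243) 0 -20 57.9 97
w11 (526, -243) 0 20 40.8 186
w11 (526, -243) 38 -20 57.7 79
w11 (526, -243) 38 20 35.0 145
w11 (521, -249) -38 -20 57.7 105
w11 (521, -249) -38 20 57.7 115
w11 (521, -249) 0 -20 57.7 102
w11 (521, -249) 0 20 57.6 126
w11 (521, -249) 38 -20 57.8 88
w11 (521, -249) 38 20 57.3 143
```

View pics/w11.png

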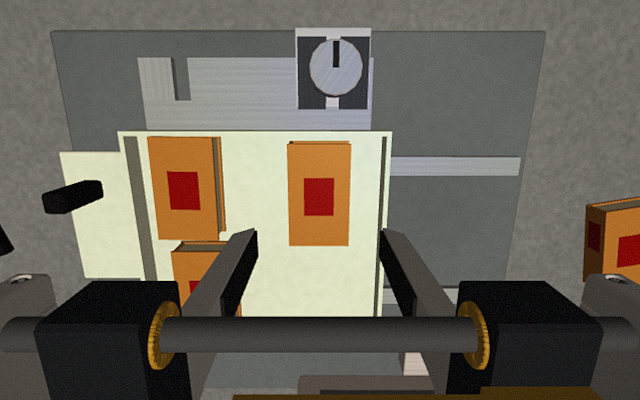

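The S2 book at (185,190) was nudged about 8 mm and still lies flat at height 57.7, clear of the others. Nothing to mend there. Next is A.

Emit:
jog_arm(plan=[[[-0.271,0.773,0.007],[0,0,0]],[[-0.271,0.773,0.007],[0,0,0]],[[-0.271,0.773,0.007],[0,0,0]],[[-0.271,0.773,0.007],[0,0,0]],[[-0.271,0.773,0.007],[0,0,0]]], fingers=1)

```text
t: 29.52
position: [589.4, 19.5, 164.0]
eef_rot: [-0.001, 0.016, 1.0, -0.0]
ft_force: [-0.8, -0.2, 0.7]
gripper_width: 1.001
```

Emit:
jog_arm(plan=[[[-0.099,0.754,0.025],[0,0,-0.116]],[[-0.099,0.754,0.025],[0,0,-0.116]],[[-0.099,0.754,0.025],[0,0,-0.116]],[[-0.099,0.754,0.025],[0,0,-0.116]],[[-0.099,0.754,0.025],[0,0,-0.116]]])

```text
t: 30.15
position: [614.1, 167.9, 158.8]
eef_rot: [-0.001, -0.07, 0.998, -0.0]
ft_force: [0.3, -0.3, 0.1]
gripper_width: 1.003
```

Run:
```python
from h import *
st(); snap('wrist','w12'); books('w12')
plan((606,180.5,14,8),(606,180.5,95,8),(625,15,95,-2),(630,-136,95,-2),(630,-136,47,-2))
```

```text
t 30.15 [614.1 167.9 158.8] yaw 8.03 F [ 0.3 -0.3  0.1] w 94.3
w12 book 605.6 181.3 size 91.3 53.8 yaw 7.9 px [333. 182.]
(606, 180.5, 14, 8) [0.03, 0.069, 0.724] [-0.0, -0.001, 0.0] rows 4 
(606, 180.5, 95, 8) [0.0, 0.0, -0.405] [0.0, 0.0, 0.0] rows 3 
(625, 15, 95, -2) [0.021, -0.833, 0.0] [0.0, 0.0, 0.116] rows 5 
(630, -136, 95, -2) [-0.051, -0.754, 0.0] [0.0, 0.0, 0.0] rows 4 
(630, -136, 47, -2) [0.0, 0.0, 0.24] [0.0, 0.0, 0.0] rows 2
```

Emit:
jog_arm(plan=[[[0.03,0.069,0.15],[0,0,0]],[[0.03,0.069,0.4],[0,0,0]],[[0.03,0.069,0.6],[0,0,0]],[[0.03,0.069,0.69],[0,0,0]],[[0.03,0.069,0.724],[0,0,0]],[[0.03,0.069,0.724],[0,0,0]]])

```text
t: 30.95
position: [606.6, 180.3, 15.1]
eef_rot: [-0.0, -0.07, 0.998, -0.0]
ft_force: [0.6, 0.6, 1.0]
gripper_width: 1.002
```

Emit:
jog_arm(plan=[[[0,0,0],[0,0,0]],[[0,0,0],[0,0,0]],[[0,0,0],[0,0,0]],[[0,0,0],[0,0,0]],[[0,0,0],[0,0,0]],[[0,0,0],[0,0,0]]], fingers=0)

```text
t: 31.7
position: [606.7, 180.3, 15.2]
eef_rot: [-0.0, -0.07, 0.998, -0.0]
ft_force: [-0.2, 0.6, 1.7]
gripper_width: 0.57
```

Emit:
jog_arm(plan=[[[0,0,-0.1],[0,0,0]],[[0,0,-0.25],[0,0,0]],[[0,0,-0.4],[0,0,0]],[[0,0,-0.4],[0,0,0]]])

```text
t: 32.2
position: [607.9, 180.6, 98.7]
eef_rot: [0.002, -0.07, 0.998, 0.0]
ft_force: [-0.3, -0.1, -1.5]
gripper_width: 0.569
```

Emit:
jog_arm(plan=[[[0.01,-0.4,0],[0,0,0.06]],[[0.021,-0.833,0],[0,0,0.116]],[[0.021,-0.833,0],[0,0,0.116]],[[0.021,-0.833,0],[0,0,0.116]],[[0.021,-0.833,0],[0,0,0.116]]])

```text
t: 32.83
position: [626.6, 15.7, 98.2]
eef_rot: [0.002, 0.017, 1.0, 0.0]
ft_force: [-0.0, 0.7, -1.0]
gripper_width: 0.577
```

Emit:
jog_arm(plan=[[[-0.051,-0.754,0],[0,0,0]],[[-0.051,-0.754,0],[0,0,0]],[[-0.051,-0.754,0],[0,0,0]],[[-0.051,-0.754,0],[0,0,0]],[[-0.051,-0.754,0],[0,0,0]]])

```text
t: 33.45
position: [631.7, -133.6, 97.8]
eef_rot: [0.002, 0.016, 1.0, 0.001]
ft_force: [0.5, -0.5, -0.9]
gripper_width: 0.572
```

Run:
```python
from h import *
st(); snap('wrist','w13'); z0=env.read_state()['position'][2]; books('w13',z0-14.5+26); books('w13',58)
plan((629,-136,47,-2))
```

```text
t 33.45 [ 631.7 -133.6   97.8] yaw -1.88 F [ 0.5 -0.5 -0.9] w 53.8
w13 book 623.8 -133.2 size 79.1 53.7 yaw -1.8 px [318. 241.]
w13 book 623.6 -243.9 size 89.6 54.1 yaw -1.7 px [149. 215.]
w13 book 536.7 -133.0 size 78.9 53.5 yaw -2.0 px [313.  70.]
w13 book 530.0 -249.4 size 74.1 54.2 yaw -2.9 px [114.  66.]
(629, -136, 47, -2) [0.014, -0.013, 0.254] [0.001, 0.002, 0.002] rows 2
```

Emit:
jog_arm(plan=[[[0.009,-0.013,0.08],[0,0,0]],[[0.009,-0.013,0.17],[0,0,0]],[[0.009,-0.013,0.23],[0,0,0]],[[0.009,-0.013,0.254],[0,0,0]],[[0.009,-0.013,0.254],[0,0,0]]])

```text
t: 34.12
position: [630.1, -135.9, 47.2]
eef_rot: [0.002, 0.016, 1.0, 0.001]
ft_force: [-1.1, 0.7, 1.8]
gripper_width: 0.57
```

Emit:
jog_arm(plan=[[[0,0,0],[0,0,0]],[[0,0,0],[0,0,0]],[[0,0,0],[0,0,0]],[[0,0,-0.08],[0,0,0]],[[0,0,-0.25],[0,0,0]],[[0,0,-0.5],[0,0,0]],[[0,0,-0.65],[0,0,0]],[[0,0,-0.65],[0,0,0]]], fingers=0.75)

```text
t: 35.12
position: [630.5, -136.4, 180.9]
eef_rot: [0.005, 0.016, 1.0, -0.0]
ft_force: [-0.3, -0.4, -0.1]
gripper_width: 0.749
```

Run:
```python
from h import *
st(); snap('wrist','w14'); books('w14',58); snap('top','top14'); books('top14')
z=load('top14');C=cloud(z); m=(C[...,2]>25)&(C[...,2]<48)&(np.hypot(C[...,0]-601,C[...,1]-390)<60);print('tin on pad',C[m].mean(0) if m.any() else 0, m.sum())
plan((530,-120,220,-2),(470,-118,200,-2))
```

```text
t 35.12 [ 630.5 -136.4  180.9] yaw -1.86 F [-0.3 -0.4 -0.1] w 70.4
w14 book 629.7 -135.8 size 91.5 53.4 yaw -1.9 px [318. 190.]
w14 book 625.2 -243.9 size 91.3 54.4 yaw -1.9 px [198. 189.]
w14 book 530.7 -132.8 size 91.3 53.3 yaw -2.0 px [318.  75.]
w14 book 521.3 -248.9 size 91.5 54.2 yaw -3.0 px [176.  65.]
tin on pad [602.3298858  387.5571013   38.32005063] 200
(530, -120, 220, -2) [0.499, 0.064, -0.216] [0.001, 0.002, 0.002] rows 3 
(470, -118, 200, -2) [0.3, -0.0, 0.1] [0.0, 0.0, 0.0] rows 3
```

All four registers are in the tray, flat with tops at 58 mm, and none are left on the bench. The tin is on the pad. Next I'll look at the collar.

Emit:
jog_arm(plan=[[[0.3,0.04,-0.2],[0,0,0]],[[0.499,0.064,-0.216],[0,0,0]],[[0.8,0.064,-0.12],[0,0,0]],[[0.8,0.064,-0.12],[0,0,0]],[[0.8,0.064,-0.12],[0,0,0]],[[0.8,0.064,-0.12],[0,0,0]]], fingers=0.6)

```text
t: 35.98
position: [470.9, -118.3, 200.7]
eef_rot: [0.002, 0.016, 1.0, 0.001]
ft_force: [0.7, 0.2, -0.8]
gripper_width: 0.599
```

Run:
```python
from h import *
st(); snap('wrist','w15'); z=load('w15');C=cloud(z)
m=(abs(C[...,2]-104)<5)&(np.hypot(C[...,0]-432,C[...,1]+118)<45);P=C[m][:,:2]
print(m.sum(),P.mean(0),P.min(0),P.max(0),cv2.minEnclosingCircle(P.astype(np.float32)))
plan((431.5,-118.5,150,-32),(431.5,-118.5,75,-32),(431.5,-118.5,87.5,-32),(431.5,-118.5,87.5,-2),(431.5,-118.5,87.5,28))
```

```text
t 35.98 [ 470.9 -118.3  200.7] yaw -1.85 F [ 0.7  0.2 -0.8] w 56.3
1541 [ 429.71624038 -118.09003585] [ 412.64493472 -135.49082935] [ 447.99155904 -100.748139  ] ((430.1802978515625, -118.17149353027344), 17.882692337036133)
(431.5, -118.5, 150, -32) [0.197, -0.008, 0.252] [0.001, 0.002, 0.351] rows 5 
(431.5, -118.5, 75, -32) [0.0, 0.0, 0.375] [0.0, 0.0, 0.0] rows 3 
(431.5, -118.5, 87.5, -32) [0.0, 0.0, -0.062] [0.0, 0.0, 0.0] rows 2 
(431.5, -118.5, 87.5, -2) [0.0, 0.0, 0.0] [0.0, 0.0, -0.349] rows 4 
(431.5, -118.5, 87.5, 28) [0.0, 0.0, 0.0] [0.0, 0.0, -0.349] rows 4
```

View pics/w15.png

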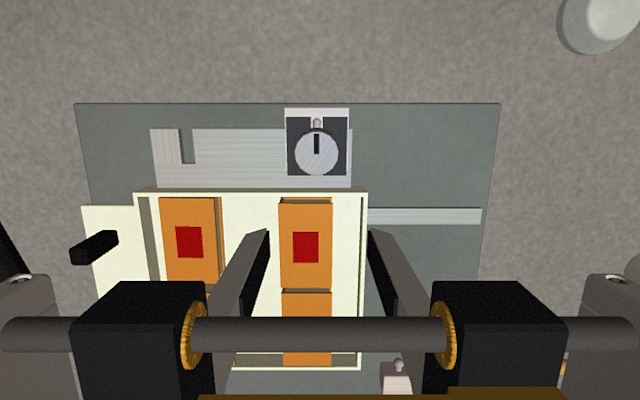

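The collar top is at (316,152), axis about (430.5,-118.2), with its line towards -x. I'll go down on it at yaw -32°.

Emit:
jog_arm(plan=[[[0.202,-0.006,0.1],[0,0,0.12]],[[0.202,-0.006,0.2],[0,0.002,0.24]],[[0.202,-0.006,0.252],[0,0.002,0.351]],[[0.202,-0.006,0.252],[0,0.002,0.351]],[[0.202,-0.006,0.4],[0,0.002,0.351]],[[0.202,-0.006,0.55],[0,0.002,0.351]],[[0.202,-0.006,0.625],[0,0.002,0.351]],[[0.202,-0.006,0.625],[0,0.002,0.351]]])

```text
t: 37.02
position: [431.0, -118.0, 75.3]
eef_rot: [-0.0, 0.275, 0.961, 0.001]
ft_force: [0.1, -0.0, 0.1]
gripper_width: 0.601
```

Emit:
jog_arm(plan=[[[0,0,0],[0,0,0]],[[0,0,0],[0,0,0]],[[0,0,0],[0,0,0]],[[0,0,0],[0,0,0]],[[0,0,0],[0,0,0]]], fingers=0)

```text
t: 37.65
position: [431.2, -118.5, 76.1]
eef_rot: [0.0, 0.275, 0.962, 0.001]
ft_force: [-2.6, -2.5, 6.6]
gripper_width: 0.38
```

Emit:
jog_arm(plan=[[[0,0,-0.02],[0,0,0]],[[0,0,-0.04],[0,0,0]],[[0,0,-0.06],[0,0,0]],[[0,0,-0.06],[0,0,0]]])

```text
t: 38.15
position: [431.1, -118.4, 88.1]
eef_rot: [0.0, 0.275, 0.962, 0.001]
ft_force: [1.2, -2.6, -10.4]
gripper_width: 0.378
```

Emit:
jog_arm(plan=[[[0,0,0],[0,0,-0.09]],[[0,0,0],[0,0,-0.18]],[[0,0,0],[0,0,-0.27]],[[0,0,0],[0,0,-0.36]],[[0,0,0],[0,0,-0.45]],[[0,0,0],[0,0,-0.54]],[[0,0,0],[0,0,-0.63]],[[0,0,0],[0,0,-0.66]]])

```text
t: 39.15
position: [431.0, -118.4, 87.9]
eef_rot: [0.0, -0.216, 0.976, 0.001]
ft_force: [1.9, -2.8, -9.7]
gripper_width: 0.379
```

Run:
```python
from h import *
st(); print(env.read_state()['torque'])
```

```text
t 39.15 [ 431.  -118.4   87.9] yaw 25.0 F [ 1.9 -2.8 -9.7] w 35.6
[-0.54151731 -0.30114379 -0.02203898]
```

Emit:
jog_arm(plan=[[[0,0,0.008],[0,0,0]],[[0,0,0.015],[0,0,0]],[[0,0,0.015],[0,0,0]]])

```text
t: 39.52
position: [431.1, -118.4, 85.1]
eef_rot: [0.0, -0.216, 0.976, 0.001]
ft_force: [0.4, -0.9, -2.8]
gripper_width: 0.378
```

Emit:
jog_arm(plan=[[[0,0,0],[0,0,0]],[[0,0,0],[0,0,0]],[[0,0,0],[0,0,0]],[[0,0,-0.1],[0,0,0]],[[0,0,-0.3],[0,0,0]],[[0,0,-0.55],[0,0,0.1]],[[0,0,-0.6],[0,0,0.2]],[[0,0,-0.6],[0,0,0.314]]], fingers=0.57)

```text
t: 40.52
position: [431.3, -118.6, 206.3]
eef_rot: [0.001, 0.02, 1.0, 0.0]
ft_force: [0.3, -0.1, -0.5]
gripper_width: 0.569
```

Run:
```python
from h import *
st(); snap('wrist','w16'); z=load('w16');C=cloud(z)
m=(abs(C[...,2]-112)<9)&(np.hypot(C[...,0]-431,C[...,1]+118)<30);print('collar top z',np.median(C[m],0),m.sum())
cv2.imwrite('pics/w16v.png',cv2.resize(z['p'][60:330,0:400,::-1],None,fx=2,fy=2))
```

```text
t 40.52 [ 431.3 -118.6  206.3] yaw -2.33 F [ 0.3 -0.1 -0.5] w 53.5
collar top z [ 428.30513879 -118.15636773  112.21796654] 1499
```

View pics/w16v.png

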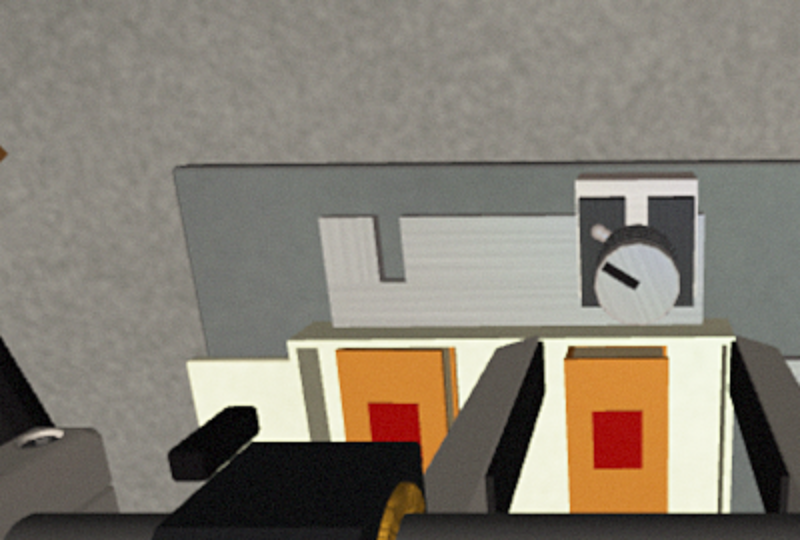

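The collar stays up: its top is at 112 mm, and the lug sits on the cam block at (600,233), turned about 1 rad CCW. Next is the handle.

Run:
```python
from h import *
plan((490,-290,206,-2),(540,-345,190,-2))
```

```text
(490, -290, 206, -2) [-0.337, -0.842, -0.002] [0.001, 0.001, -0.01] rows 5 
(540, -345, 190, -2) [-0.259, -0.266, 0.08] [0.0, 0.0, 0.0] rows 3
```

Emit:
jog_arm(plan=[[[-0.337,-0.842,0],[0,0,-0.005]],[[-0.337,-0.842,0],[0,0,-0.005]],[[-0.337,-0.842,0],[0,0,-0.005]],[[-0.6,-1,0.08],[0,0,-0.005]],[[-0.6,-1,0.08],[0,0,-0.005]],[[-0.6,-1,0.08],[0,0,-0.005]]])

```text
t: 41.32
position: [540.8, -323.9, 189.4]
eef_rot: [0.001, 0.02, 1.0, 0.001]
ft_force: [-0.5, 0.1, -0.0]
gripper_width: 0.57
```

Run:
```python
from h import *
st(); snap('wrist','w17'); z=load('w17');C=cloud(z)
m=(abs(C[...,2]-84)<4)&(z['p'].max(-1)<110)&(np.hypot(C[...,0]-520,C[...,1]+343)<40);P=C[m]
print(m.sum(),P.mean(0),P.min(0),P.max(0),cv2.minAreaRect(P[:,:2].astype(np.float32)))
books('w17',58)
```

```text
t 41.33 [ 540.8 -323.9  189.4] yaw -2.31 F [-0.5  0.1 -0. ] w 53.6
403 [ 521.96761566 -344.07973622   83.27239671] [ 513.93700336 -353.00560307   80.19748326] [ 530.49898602 -335.38678495   85.34161668] ((522.2931518554688, -344.12591552734375), (17.038902282714844, 16.458457946777344), 86.66118621826172)
w17 book 658.5 -268.8 size 23.5 7.2 yaw 0.2 px [375. 303.]
w17 book 620.3 -136.3 size 75.9 54.2 yaw -2.0 px [514. 257.]
w17 book 613.2 -243.7 size 70.0 52.2 yaw -1.7 px [411. 250.]
w17 book 530.9 -133.7 size 91.3 54.2 yaw -2.1 px [526. 171.]
w17 book 521.2 -250.0 size 91.3 54.2 yaw -2.8 px [398. 166.]
```

View pics/w17.png

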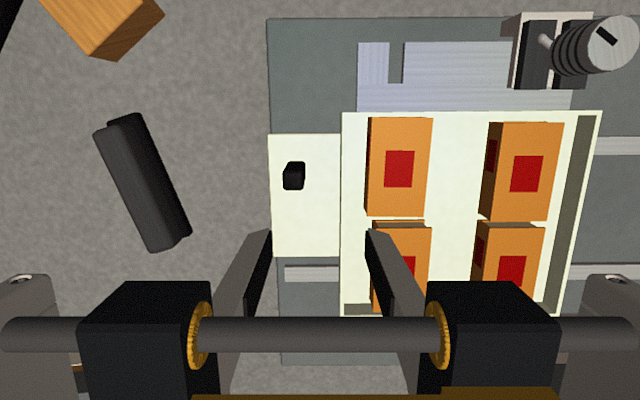

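The handle is at (293,175), i.e. (522.2,-344.2). The registers sit side by side without overlapping. I'll grip the post with the jaws along the track.

Run:
```python
from h import *
plan((522,-344,120,-1.9),(522,-344,62,-1.9))
```

```text
(522, -344, 120, -1.9) [0.091, -0.106, 0.352] [0.0, 0.002, -0.005] rows 3 
(522, -344, 62, -1.9) [0.0, 0.0, 0.29] [0.0, 0.0, 0.0] rows 3
```

Emit:
jog_arm(plan=[[[0.091,-0.106,0.2],[0,0.002,-0.005]],[[0.091,-0.106,0.35],[0,0.002,-0.005]],[[0.091,-0.106,0.35],[0,0.002,-0.005]],[[0.091,-0.106,0.45],[0,0.002,-0.005]],[[0.091,-0.106,0.56],[0,0.002,-0.005]],[[0.091,-0.106,0.62],[0,0.002,-0.005]],[[0.091,-0.106,0.64],[0,0.002,-0.005]],[[0.091,-0.106,0.64],[0,0.002,-0.005]]], fingers=0.4)

```text
t: 42.38
position: [522.4, -344.2, 63.4]
eef_rot: [0.0, 0.016, 1.0, -0.0]
ft_force: [-0.2, -0.5, 0.2]
gripper_width: 0.398
```

Emit:
jog_arm(plan=[[[0,0,0],[0,0,0]],[[0,0,0],[0,0,0]],[[0,0,0],[0,0,0]],[[0,0,0],[0,0,0]],[[0,0,0],[0,0,0]]], fingers=0)

```text
t: 43.0
position: [522.6, -344.4, 63.9]
eef_rot: [0.0, 0.016, 1.0, -0.0]
ft_force: [-0.5, -0.1, 5.5]
gripper_width: 0.195
```

Emit:
jog_arm(plan=[[[0,0.03,0],[0,0,0]],[[0,0.08,0],[0,0,0]],[[0,0.14,0],[0,0,0]],[[0,0.2,0],[0,0,0]],[[0,0.26,0],[0,0,0]],[[0,0.31,0],[0,0,0]],[[0,0.34,0],[0,0,0]],[[0,0.34,0],[0,0,0]]])

```text
t: 44.0
position: [524.8, -275.8, 63.9]
eef_rot: [0.0, 0.016, 1.0, 0.0]
ft_force: [-1.3, 1.3, 4.3]
gripper_width: 0.191
```

Emit:
jog_arm(plan=[[[0,0.04,0],[0,0,0]],[[0,0.1,0],[0,0,0]],[[0,0.15,0],[0,0,0]],[[0,0.19,0],[0,0,0]],[[0,0.23,0],[0,0,0]],[[0,0.27,0],[0,0,0]],[[0,0.3,0],[0,0,0]],[[0,0.3,0],[0,0,0]]])

```text
t: 45.0
position: [526.8, -215.1, 63.9]
eef_rot: [0.0, 0.016, 1.0, 0.0]
ft_force: [-0.7, 1.0, 3.5]
gripper_width: 0.189
```

Run:
```python
from h import *
st()
```

```text
t 45.0 [ 526.8 -215.1   63.9] yaw -1.82 F [-0.7  1.   3.5] w 17.8
```

Emit:
jog_arm(plan=[[[0,0.006,0],[0,0,0]],[[0,0.012,0],[0,0,0]],[[0,0.012,0],[0,0,0]]])

```text
t: 45.38
position: [526.8, -214.7, 63.9]
eef_rot: [0.001, 0.016, 1.0, -0.001]
ft_force: [0.6, -16.4, -0.7]
gripper_width: 0.188
```

Emit:
jog_arm(plan=[[[0,0,0],[0,0,0]],[[0,0,0],[0,0,0]],[[0,0,0],[0,0,0]],[[0,0,-0.2],[0,0,0]],[[0,0,-0.5],[0,0,0]],[[0.3,0,-0.7],[0,0,0]],[[0.5,0.25,-0.7],[0,0,0]],[[0.5,0.25,-0.7],[0,0,0]]], fingers=0.45)

```text
t: 46.38
position: [426.6, -159.4, 204.4]
eef_rot: [0.001, 0.016, 1.0, -0.001]
ft_force: [0.6, -0.5, 0.8]
gripper_width: 0.451
```

Run:
```python
from h import *
st(); snap('wrist','w18'); z=load('w18');C=cloud(z); books('w18',58)
m=(abs(C[...,2]-112)<9)&(np.hypot(C[...,0]-431,C[...,1]+118)<30);print('collar top z',np.median(C[m],0),m.sum())
cv2.imwrite('pics/w18.png',z['p'][...,::-1])
plan((431,-118.4,190,10),(431,-118.4,84.5,25))
```

```text
t 46.38 [ 426.6 -159.4  204.4] yaw -1.8 F [ 0.6 -0.5  0.8] w 42.4
w18 book 646.7 -114.9 size 57.8 53.5 yaw -0.8 px [362. 374.]
w18 book 511.6 -2.9 size 54.2 46.5 yaw 88.0 px [473. 262.]
w18 book 524.0 -128.2 size 92.2 38.0 yaw -1.2 px [347. 279.]
collar top z [ 428.40202694 -118.89525677  112.22218751] 1520
(431, -118.4, 190, 10) [-0.011, 0.208, 0.072] [-0.002, 0.001, -0.137] rows 3 
(431, -118.4, 84.5, 25) [0.0, 0.0, 0.528] [0.0, 0.0, -0.175] rows 3
```

View pics/w18.png

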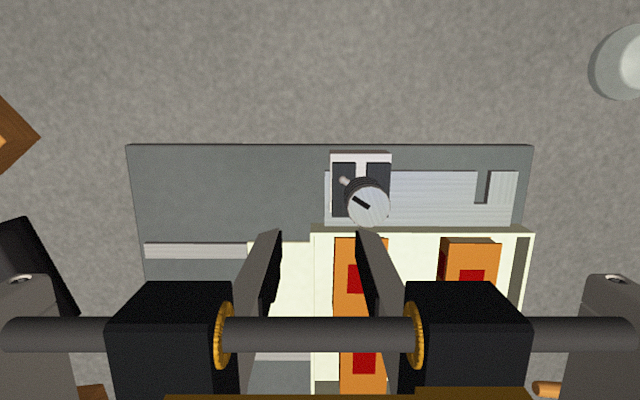

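The carriage is at the hard stop: +129.7 mm, with 16 N of resistance. The collar is still up at (367,200). I'll grip it again.

Emit:
jog_arm(plan=[[[-0.011,0.208,0],[0,0,-0.1]],[[-0.011,0.208,0.07],[0,0,-0.2]],[[-0.011,0.208,0.15],[0,0,-0.312]],[[-0.011,0.208,0.3],[0,0,-0.312]],[[-0.011,0.208,0.45],[0,0,-0.312]],[[-0.011,0.208,0.55],[0,0,-0.312]],[[-0.011,0.208,0.6],[0,0,-0.312]],[[-0.011,0.208,0.6],[0,0,-0.312]]], fingers=0.57)

```text
t: 47.42
position: [431.5, -118.9, 84.0]
eef_rot: [0.0, -0.217, 0.976, -0.001]
ft_force: [-0.9, -0.4, 0.1]
gripper_width: 0.568
```

Emit:
jog_arm(plan=[[[0,0,0],[0,0,0]],[[0,0,0],[0,0,0]],[[0,0,0],[0,0,0]],[[0,0,0],[0,0,0]],[[0,0,0],[0,0,0]]], fingers=0)

```text
t: 48.05
position: [431.7, -118.4, 84.6]
eef_rot: [0.001, -0.217, 0.976, -0.001]
ft_force: [-0.8, 5.0, 3.5]
gripper_width: 0.381
```

Emit:
jog_arm(plan=[[[0,0,-0.01],[0,0,0]],[[0,0,-0.01],[0,0,0]],[[0,0,-0.01],[0,0,0]]])

```text
t: 48.42
position: [431.5, -118.4, 86.3]
eef_rot: [0.001, -0.217, 0.976, -0.001]
ft_force: [1.9, -0.6, -11.4]
gripper_width: 0.377
```

Run:
```python
from h import *
st()
```

```text
t 48.42 [ 431.5 -118.4   86.3] yaw 25.01 F [  1.9  -0.6 -11.4] w 35.5
```

Lifted off the cam. Next I'll turn it back the same 57° and lower it.

Emit:
jog_arm(plan=[[[0,0,0],[0,0,0.09]],[[0,0,0],[0,0,0.18]],[[0,0,0],[0,0,0.27]],[[0,0,0],[0,0,0.36]],[[0,0,0],[0,0,0.45]],[[0,0,0],[0,0,0.54]],[[0,0,0],[0,0,0.63]],[[0,0,0],[0,0,0.66]]])

```text
t: 49.42
position: [431.4, -118.8, 86.2]
eef_rot: [0.001, 0.275, 0.962, -0.001]
ft_force: [1.7, -4.2, -9.8]
gripper_width: 0.378
```

Emit:
jog_arm(plan=[[[0,0,0],[0,0,0.005]],[[0,0,0.01],[0,0,0.005]],[[0,0,0.025],[0,0,0.005]],[[0,0,0.04],[0,0,0.005]],[[0,0,0.05],[0,0,0.005]],[[0,0,0.05],[0,0,0.005]]])

```text
t: 50.18
position: [431.5, -118.9, 76.2]
eef_rot: [0.001, 0.278, 0.961, -0.001]
ft_force: [1.9, -2.3, -7.2]
gripper_width: 0.38
```

Run:
```python
from h import *
st(); print(env.read_state()['torque'])
```

```text
t 50.17 [ 431.5 -118.9   76.2] yaw -32.29 F [ 1.9 -2.3 -7.2] w 35.7
[-0.53657713 -0.21721916  0.13595773]
```

Still under spring load, so it follows down. I'll release it and check.

Emit:
jog_arm(plan=[[[0,0,0],[0,0,0]],[[0,0,0],[0,0,0]],[[0,0,0],[0,0,0]],[[0,0,-0.1],[0,0,0]],[[0,0,-0.3],[0,0,0]],[[0,0,-0.6],[0,0,-0.12]],[[0.1,0,-0.7],[0,0,-0.24]],[[0.1,0,-0.7],[0,0,-0.35]]], fingers=0.57)

```text
t: 51.18
position: [414.4, -107.6, 218.1]
eef_rot: [0.002, 0.016, 1.0, -0.002]
ft_force: [-0.4, 0.2, 0.2]
gripper_width: 0.571
```

Run:
```python
from h import *
st(); snap('wrist','w19'); z=load('w19');C=cloud(z)
m=(abs(C[...,2]-107)<10)&(np.hypot(C[...,0]-431,C[...,1]+118)<16);print('collar top z',np.median(C[m],0),m.sum())
cv2.imwrite('pics/w19v.png',cv2.resize(z['p'][60:400,160:560,::-1],None,fx=1.9,fy=1.7))
plan((400,-60,230,-2),(280,100,240,-2))
```

```text
t 51.17 [ 414.4 -107.6  218.1] yaw -1.87 F [-0.4  0.2  0.2] w 53.7
collar top z [ 430.62732562 -117.94375629  103.71196554] 954
(400, -60, 230, -2) [0.078, 0.237, -0.065] [-0.002, 0.002, 0.007] rows 2 
(280, 100, 240, -2) [0.628, 0.779, -0.05] [0.0, 0.0, 0.0] rows 5
```

View pics/w19v.png

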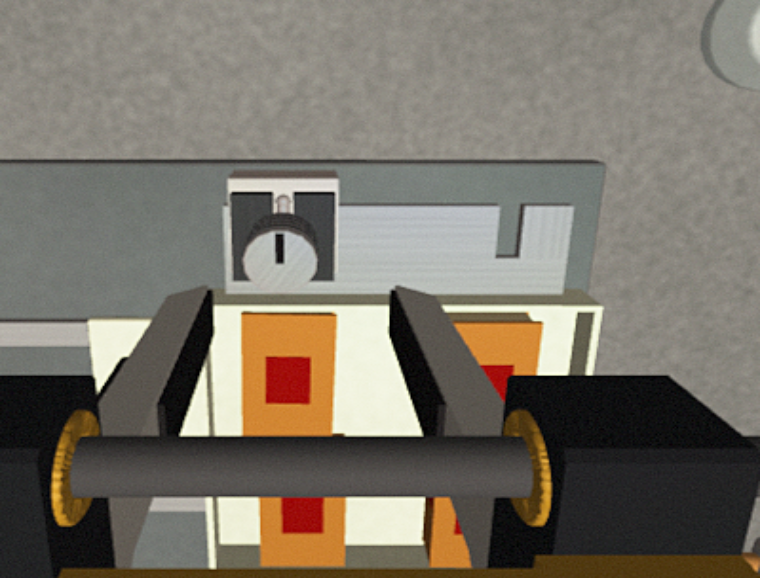

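The collar top is at 103.7 mm, fully down, and the lug at (283,205) is in the slot. I'll back off and check the whole scene from the top.

Emit:
jog_arm(plan=[[[0.5,0.05,-0.1],[0,0,0]],[[0.5,0.05,-0.1],[0,0,0]],[[0.5,0.05,-0.1],[0,0,0]],[[0.5,0.05,-0.1],[0,0,0]]])

```text
t: 51.72
position: [315.1, -95.3, 236.9]
eef_rot: [0.002, 0.013, 1.0, -0.001]
ft_force: [0.1, -0.0, 0.4]
gripper_width: 0.567
```

Run:
```python
from h import *
st(); snap('top','top20'); books('top20',58); books('top20'); z=load('top20');C=cloud(z)
m=(C[...,2]>28)&(C[...,2]<48)&(np.hypot(C[...,0]-601,C[...,1]-390)<60);print('tin on pad',C[m].mean(0),m.sum())
cv2.imwrite('pics/top20v.png',cv2.resize(z['p'][40:360,120:560,::-1],None,fx=1.8,fy=1.8,interpolation=cv2.INTER_CUBIC))
```

```text
t 51.73 [315.1 -95.3 236.9] yaw -1.51 F [ 0.1 -0.   0.4] w 53.3
top20 book 527.6 -119.8 size 87.7 51.5 yaw -4.8 px [348. 177.]
top20 book 536.1 -2.8 size 88.6 49.9 yaw -1.3 px [318. 173.]
top20 book 632.0 -116.4 size 85.3 50.0 yaw -1.4 px [346. 150.]
top20 book 636.5 -6.9 size 89.2 46.2 yaw -1.3 px [318. 149.]
tin on pad [602.80291382 387.78148216  38.55441426] 194
```

View pics/top20v.png

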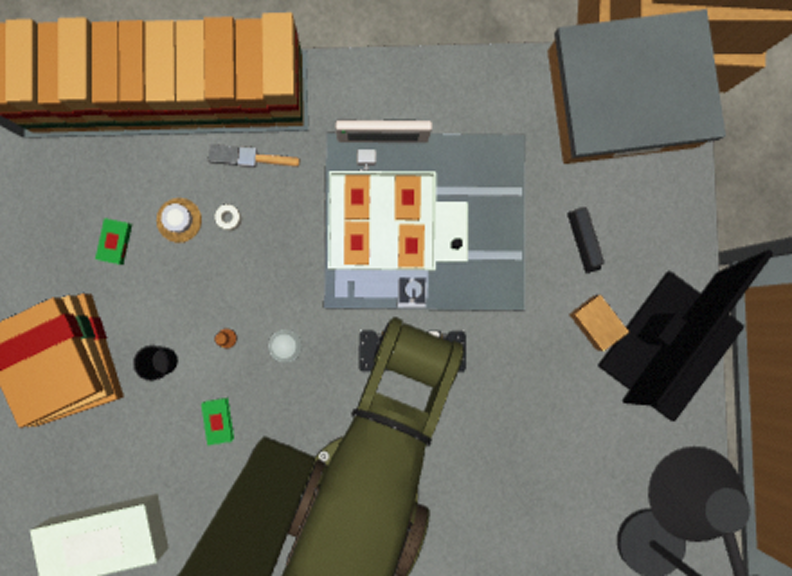

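The final view shows the tin on the pad at (177,217), four registers flat in the tray at (357,197), (408,197), (357,242) and (411,245), the carriage home and the collar down. The other things are where they were at the start.

```bash
python3 -c "
from station import env
print(env.sign_off())"
```

```text
the job is handed in; nothing more can be done
None
```

The job is done and handed in at about 52 s of robot time.

- **Tin and registers:** I moved the tin onto the cork pad and laid all four tan registers flat, side by side in the tray, while the carriage was still locked. I left the two green look-alikes alone.
- **Carriage and collar:** I parked the collar up about 1 rad counter-clockwise and slid the carriage to its hard stop. I then turned the collar back and let it drop.

**Last checks:**
- The TCP travelled about 129.7 mm while holding the handle, and the carriage then resisted with 16 N at the stop.
- The collar top reads 103.7 mm (104 mm is fully down), with its lug in the slot.
- After the last placement, all four registers lay flat in the tray with their tops at about 58 mm. The final top view shows none overlapping.
- The tin is centred on the pad to within about 3 mm, and the other things on the bench look unmoved.

**Odd findings:** One register in the tray had shifted about 8 mm on its own between two looks. It stayed flat and clear of the others, so I left it. I did not pull back on the handle after the pin dropped; the lock is judged by the collar height and the lug.

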